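# Take the fallen trunnion off the free turntable and set it up under the runout gauge

### The arm

A 7-joint arm with a two-finger parallel gripper is mounted at the origin on the work surface. World frame = base frame: x ahead of the robot, y to its left, z up, the work surface at z = 0. Lengths are in m, angles in rad, forces in N, time in s.
With the tool pointing down it reaches from about 0.4 to 0.85 m from the base axis. Payload 10.4 kg.
Tool frame: the origin (TCP) lies between the finger pads; the fingertips stand ahead of it and the grasp point (between the pads) lies 6 mm ahead of it (finger_overhang is the z of the fingertips in the tool frame, in m); z points along the fingers, y is the direction in which the jaws open and shut (so a half turn about z gives the same grasp; the last joint's range is limited). The gripper opens to 85 mm and grips with 20 to 120 N. Pads are 22 mm wide; open, the fingers measure 114 mm over their backs; the gripper's body (76 mm by 85 mm) begins 54 mm behind the grasp point. The pads swing forward as they close: fully open they stand 13 mm farther back than shut.
Start: joints at [-1.298, 0.332, -0.065, 1.46, 0.022, 1.35, -0.088], TCP at [0.182, 0.598, 0.256] pointing down, gripper open.
Joint ranges: [-2.6, 2.6], [-0.5, 2.12], [-1.47, 1.34], [0.16, 2.42], [-1.27, 4.41], [0.06, 2.06], [-2.6, 2.6]. Speed limits (rad/s): [2.22, 2.22, 2.79, 2.79, 3.14, 3.14, 3.14].

### API

Orientations are given as a unit quaternion [x, y, z, w].
In Python, from workcell import * gives the robot as it stands.
- The arm moves only by the shell command python3 -m creep 'ROWS' [FORCE]. ROWS is JSON, a list of rows, each a list of 7 numbers: the turn, a rotation vector about the tool's x, y, z in rad, then the shift along the tool's x, y, z in mm, then the closure in counts, from 0 (fully open) to 255 (shut). In form: [[wx, wy, wz, dx, dy, dz, claw], ...]. A call has 1 to 8 rows; each row shifts and turns the commanded pose from where the row before left it, along the tool's axes as they then stand; what a row does not reach is not made up. A row lasts 1/10 s, in which the tool goes at most 50 mm and 8.59 degrees, less where a joint would pass 70% of its speed; a pose out of reach is approached as far as the arm can. A call is refused whole if a number of a shift passes 50 or a number of a turn 0.15, either way. A call with a gripper value outside its range is refused whole. The fingers move at their own pace and stop on an object; FORCE is the grip in N (left out, the last holds). Time passes only in rows, so rows that do not move let the fingers close. It gives the time, the measured TCP pose, the force and the opening at its end, in the units of the state.
- get_obs(): the state, without advancing time (a new reading comes with each control period).
- camera(name): name is "side" or "top" or "wrist"; returns (picture, depth): 480x640x3 uint8, blue, green, red; 480x640 float32, m along the optical axis (not along the pixel's ray), 0 where there is no reading.
- camera_model(name): a dict with "camera_matrix" (3x3 intrinsics, pixels), "R" (3x3) and "t" (3): a world point X has camera coordinates R X + t; the wrist camera has in their place "mount" (4x4, takes a point from camera to tool coordinates, whose origin is the TCP and whose axes are the flange's). Camera axes: x right, y down, z forward; pixel columns grow to the right and rows downward; lengths in m; the calibration is good to about 2 mm. The wrist camera is an equidistant fisheye: a pixel r from the principal point sees the ray r / f radians off the axis. A picture is of the moment at which its call begins: read the wrist's pose just before it. camera_model takes no time and is no camera call.
- hand_in(): hands the job in, once; it reports no verdict.
The state is a dict: "clock": time; "joint_pos": joint angles; "joint_velocities": joint speeds; "tau": joint torques, N m; "position": TCP position; "ee_rot": TCP orientation; "ft_force": force on the tool from outside, world axes, zero at the start; "torque": the same for the moment, N m; "grip_width": opening from 0.0 (shut) to 1.0 (fully open).
Only numpy, scipy, OpenCV 4.12 (cv2) and the standard library are available. Lean on these libraries where they do the work, as an engineer would, in place of code of your own. Each camera call takes 0.05 s, during which the arm holds its last target.

### The job

One of the aluminium trunnions on the free-running turntable has fallen over: lift it off with a light grip (under 30 N), without sending the turntable spinning or knocking over the ones still standing, and lay it gently, without dropping it, in the two vee blocks of the runout gauge. Then take the gauge's swing arm by its black cross handle and lower it under control, not letting it fall, until it is fully down on its stop with the dial's stylus resting on the trunnion. Leave the loose things on the bench where they are.

Things in the scene. Friction and masses are not known exactly. Their poses are not given: they have to be found in the camera images.
- fallen_centre (a point): Centre of the fallen aluminium trunnion, the only one lying down: 92 mm long, 0.2-0.45 kg; collar 40 x 40 mm square, 28 mm long, in the middle, a round journal 26 mm dia, 32 mm long at each end (ends alike). y along its length; it lies on a flat of the collar: centre 20 mm above the mat, side flats upright. Soft finish: a grip of 10 to 15 N holds it, over 30 N marks it.
- turntable (a joint): Angle of the turntable's plate (rad) about its upright axis. It runs free on a ball bearing with next to no friction, no stops and no lock, so any sideways push turns it together with all that stands on it.
- turntable_top (a point): Centre of the top of the turntable: round plate of 330 mm diameter with a black rubber mat, about 66 mm above the bench; z up. Its rim is level with the mat.
- standing1: Good trunnion standing on end on the turntable, same shape as the fallen one: 92 mm tall, 40 mm square at the collar half-way up, foot of only 26 mm diameter, so it is easily toppled. Origin at the centre of its foot, z up along it. To be left standing.
- standing2: Good trunnion standing on end on the turntable, same shape as the fallen one: 92 mm tall, 40 mm square at the collar half-way up, foot of only 26 mm diameter, so it is easily toppled. Origin at the centre of its foot, z up along it. To be left standing.
- standing3: Good trunnion standing on end on the turntable, same shape as the fallen one: 92 mm tall, 40 mm square at the collar half-way up, foot of only 26 mm diameter, so it is easily toppled. Origin at the centre of its foot, z up along it. To be left standing.
- standing4: Good trunnion standing on end on the turntable, same shape as the fallen one: 92 mm tall, 40 mm square at the collar half-way up, foot of only 26 mm diameter, so it is easily toppled. Origin at the centre of its foot, z up along it. To be left standing.
- vee_centre (a point): Runout gauge, fixed: where the centre of a trunnion lies when its journals rest in both vees, 65 mm above the bench. y along the seated trunnion (either way round), x across, z up. Steel blocks 8 mm thick at y = -26 and +26 mm, 62 mm wide in x; 90 degree vees, 38 mm wide at the mouth, level with this point. The collar hangs between the blocks, 8 mm spare at each end; base plate 50 mm below.
- gauge_arm (a joint): Gauge's swing arm: 0 = parked, up and leaning 15 degrees back from the vees; 1.83 rad = fully down on its stop, level over the trunnion. It swings about the hinge's x axis, in the plane x = 0 of the vees, from -y towards +y. Only its weight holds it: let go before upright (0.26) it falls back, a little past it it falls down; fully down it stays. About 3 N at the handle moves it.
- gauge_arm_hinge (a point): Centre of the arm's hinge pin, fixed on a post 34 mm wide in x: 115 mm from the middle of the vees towards -y, 107 mm above the bench; axes as those of the vees.
- gauge_arm_handle (a point): Middle of the arm's black cross handle: round bar 14 mm dia, 36 mm long along x (parallel to the hinge pin), 99 mm from the pin; arm 12 mm wide below. Pinched by its two flat ends it pivots between the fingers as the arm swings. From the pin, parked: 53 mm towards -y, 83 mm up. Fully down: 94 mm towards +y, 30 mm up (137 mm above the bench). Axes turn with the arm.
- stylus (a joint): Travel (m) of the dial gauge's sprung stylus: 0 = out, at most 8 mm in; about 3 mm in with a trunnion seated and the arm fully down. It touches the top of the journal 37.5 mm from the trunnion's centre, towards -y. The dial is a 42 mm disc, 12 mm thick, on the arm 77.5 mm from the hinge, centred 30 mm above the arm.
- spanner: Loose bystander, not needed. Steel open-ended spanner 190 mm long lying on the bench, origin under its middle.
- brush: Loose bystander, not needed. Bench brush 200 mm long lying on the bench, origin under its middle.
- chuck_key: Loose bystander, not needed. T-shaped chuck key 120 x 120 mm lying on the bench, origin under its middle.
- oil_bottle: Loose bystander, not needed. Yellow oil bottle with a red cap, 60 mm diameter, 150 mm tall, origin at the centre of its foot.
Mind the look-alikes: they are no part of the job. What is shaped like the part that bears fallen_centre but green or red is not meant. Leave any turquoise look-alike of the standing3 alone.

How it is judged:
On the way, in this order (a step that is already met when the one before it is completed fails the run):
1. the fallen trunnion is lifted clear of the turntable, held by the fingers (height (world z) of fallen_centre above 0.116 m and contact force between the fingers and fallen above 0.5 N), for 0.2 s.
2. the trunnion lies seated in both vee blocks and is let go, the gauge arm still up (x of fallen_centre in the frame of vee_centre between -0.004 and 0.004 m and y of fallen_centre in the frame of vee_centre between -0.0075 and 0.0075 m and z of fallen_centre in the frame of vee_centre between -0.003 and 0.003 m and angle between the y axis of fallen_centre and the y axis of vee_centre, either way round below 0.08 rad and contact force between the fingers and fallen below 0.05 N and value of joint gauge_arm below 0.3 rad), for 0.2 s.
At the end, for the whole second after the job is handed in: Trunnion released, at rest in both vees (within 4 mm across, 7.5 along, 3 in height, 0.08 rad); gauge arm fully down (over 1.79 rad), stylus on the trunnion, pushed in 1.5 to 5 mm; the four others upright on the turntable (within 0.1 rad), which is not spinning (under 0.3 rad/s) (x of fallen_centre in the frame of vee_centre between -0.004 and 0.004 m and y of fallen_centre in the frame of vee_centre between -0.0075 and 0.0075 m and z of fallen_centre in the frame of vee_centre between -0.003 and 0.003 m and angle between the y axis of fallen_centre and the y axis of vee_centre, either way round below 0.08 rad and contact force between the fingers and fallen below 0.05 N and value of joint gauge_arm above 1.79 rad and value of joint stylus between 0.0015 and 0.005 m and contact force between stylus and fallen above 0.1 N and linear speed of fallen below 0.02 m/s and velocity of joint turntable between -0.3 and 0.3 rad/s and angle between each of standing1, standing2, standing3, standing4's own z axis and vertical below 0.1 rad and height (world z) of each of standing1, standing2, standing3, standing4 above 0.06 m); the robot touches nothing.
It fails at once if the trunnion is squeezed by more than 35 N a finger (70 N over both) (contact force between the fingers and fallen above 70 N).
It fails at once if the turntable is sent spinning (over 1.5 rad/s) (velocity of joint turntable above 1.5 rad/s or velocity of joint turntable below -1.5 rad/s).
It fails at once if a standing trunnion is knocked over (angle between any of standing1, standing2, standing3, standing4's own z axis and vertical above 0.4 rad).
It fails at once if the trunnion is dropped (over 0.5 m/s while not held) or the gauge arm is let fall (swings down faster than 3 rad/s) ((linear speed of fallen above 0.5 m/s and contact force between the fingers and fallen below 0.01 N) or velocity of joint gauge_arm above 3 rad/s).
It fails at once if a loose thing on the bench is pushed away by more than 40 mm (distance of any of spanner, brush, chuck_key, oil_bottle from where it was at the start of the episode above 0.04 m).
It also fails if it takes over 59 s, if anything falls off the work surface, if the arm or the gripper's body presses on something with over 40 N, if the wrist force passes 120 N, or if a joint passes its speed limit or range.

## Working session

There is one attempt and no reset: what is moved stays moved. The work goes in short steps, Python scripts to look and compute and a shell command to move; the robot and the scene stay as the last step left them, time stands still between calls to the robot, and variables do not carry over. Pictures are saved under pics/ and viewed, and the job is handed in when it is done.

```bash
ls; mkdir -p pics; python3 - <<'E'
from workcell import *
import cv2
o=get_obs()
print({k:(v if not hasattr(v,'round') else v) for k,v in o.items()})
for n in ["side","top","wrist"]:
    m=camera_model(n); print(n,m)
    p,d=camera(n); cv2.imwrite(f"pics/{n}0.png",p)
    import numpy as np; np.save(f"pics/{n}0.npy",d)
E
```

```text
pics
{'clock': 0.0, 'joint_pos': array([-1.29757579,  0.33286087, -0.06468105,  1.46094288,  0.0215749 ,
        1.34988973, -0.0885246 ]), 'joint_velocities': array([-7.27201754e-04,  4.48117344e-04, -1.97235976e-03, -1.75902537e-04,
       -1.73912691e-04, -1.14668487e-03,  2.91658743e-05]), 'tau': array([ 5.87545383e-04, -6.25447011e+01,  4.94047254e-02, -3.91596544e+01,
        1.62372482e-02,  1.01267840e-02, -4.39691291e-05]), 'position': array([0.18211118, 0.5975266 , 0.25552197]), 'ee_rot': array([ 1.47384858e-01,  9.89078970e-01, -6.98713042e-04, -8.03087873e-05]), 'ft_force': array([0.50905213, 0.27663394, 0.23444271]), 'torque': array([-0.00937691,  0.03140766,  0.00917134]), 'grip_width': 1.0022977905301567}
side {'camera_matrix': array([[555.74226548,   0.        , 325.83143409],
       [  0.        , 555.74226548, 232.72635319],
       [  0.        ,   0.        ,   1.        ]]), 'R': array([[-0.99361926, -0.11257202,  0.00695063],
       [-0.07465796,  0.6102749 , -0.78866389],
       [ 0.08453969, -0.78415055, -0.61478529]]), 't': array([0.51361227, 0.14126689, 1.443
[... 216 characters left out ...]
9853558, -0.00334108],
       [-0.97235981,  0.05334072, -0.22731294],
       [ 0.22715827, -0.00902516, -0.97381603]]), 't': array([0.04704166, 0.54458832, 1.23162139])}
wrist {'camera_matrix': array([[371.64829954,   0.        , 319.67433439],
       [  0.        , 371.64829954, 237.361265  ],
       [  0.        ,   0.        ,   1.        ]]), 'mount': array([[-1.25240397e-03, -9.59602584e-01, -2.81356200e-01,
         7.12969166e-02],
       [ 9.99999175e-01, -1.28249905e-03, -7.71745329e-05,
         5.11320041e-04],
       [-2.86782177e-04, -2.81356065e-01,  9.59603399e-01,
        -1.17830834e-01],
       [ 0.00000000e+00,  0.00000000e+00,  0.00000000e+00,
         1.00000000e+00]])}
```

View pics/side0.png

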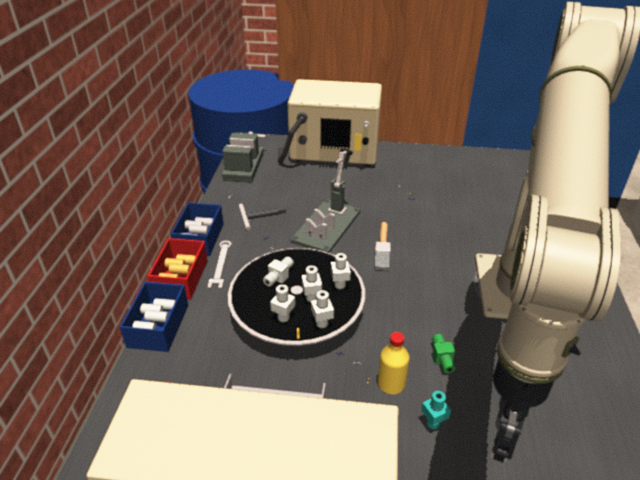

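View pics/top0.png

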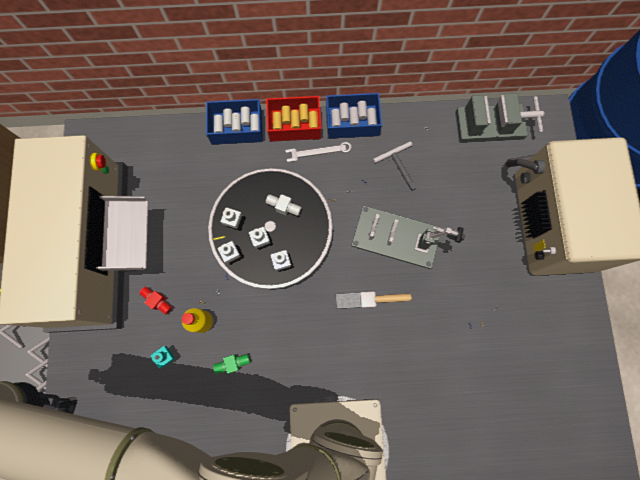

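View pics/wrist0.png

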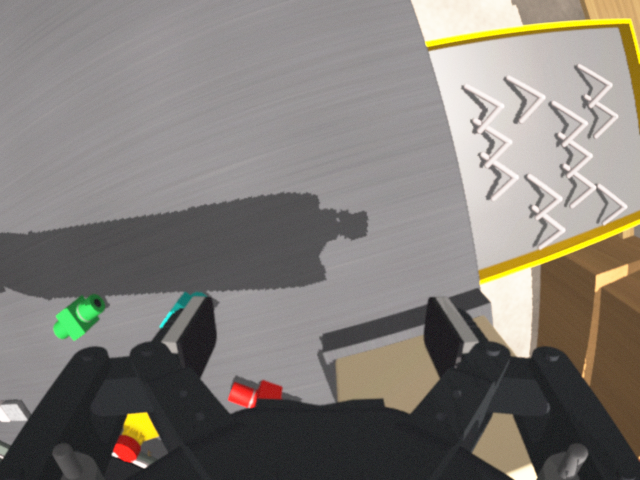

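The fallen trunnion is at top (284,205) and side (278,271). Things it could be confused with:
- green piece lying down: top (232,363)
- red piece lying down: top (155,299)
- turquoise piece standing: top (162,356)
- standing aluminium trunnions: top (231,216), (229,251), (259,237) and (281,259)

I choose the aluminium one lying down. The gauge is at top (400,235), with its arm on the right.

```bash
cat > h.py <<'E'
import numpy as np, cv2
from scipy.spatial.transform import Rotation as Rn
from workcell import *
def deproj(n,u,v,d,m=None):
    m=m or camera_model(n); K=m["camera_matrix"]
    c=np.array([(u-K[0,2])/K[0,0]*d,(v-K[1,2])/K[1,1]*d,d]); return m["R"].T@(c-m["t"])
def proj(n,X):
    m=camera_model(n);c=m["R"]@np.asarray(X)+m["t"];p=m["camera_matrix"]@c;return p[:2]/p[2]
def ray(n,u,v):
    m=camera_model(n);K=m["camera_matrix"];d=m["R"].T@np.array([(u-K[0,2])/K[0,0],(v-K[1,2])/K[1,1],1]);return -m["R"].T@m["t"],d/np.linalg.norm(d)
def wproj(X,pos,q):
    m=camera_model("wrist");K=m["camera_matrix"];M=m["mount"]
    t=Rn.from_quat(q).inv().apply(np.asarray(X)-pos); c=M[:3,:3].T@(t-M[:3,3])
    th=np.arctan2(np.hypot(c[0],c[1]),c[2]);ph=np.arctan2(c[1],c[0])
    return np.array([K[0,2]+K[0,0]*th*np.cos(ph),K[1,2]+K[0,0]*th*np.sin(ph)])
def wray(u,v,pos,q):
    m=camera_model("wrist");K=m["camera_matrix"];M=m["mount"]
    a=np.array([u-K[0,2],v-K[1,2]])/K[0,0];th=np.linalg.norm(a);c=np.array([*(a/max(th,1e-9)*np.sin(th)),np.cos(th)])
    R=Rn.from_quat(q); return pos+R.apply(M[:3,3]),R.apply(M[:3,:3]@c)
def tri(rays):
    A=0;b=0
    for o,d in rays:
        P=np.eye(3)-np.outer(d,d);A=A+P;b=b+P@o
    x=np.linalg.solve(A,b);return x,[np.linalg.norm((np.eye(3)-np.outer(d,d))@(x-o)) for o,d in rays]
E
python3 - <<'E'
from h import *
t=cv2.imread("pics/top0.png");s=cv2.imread("pics/side0.png")
cv2.imwrite("pics/c1.png",cv2.resize(t[155:300,200:340],None,fx=4,fy=4,interpolation=2)[:600])
cv2.imwrite("pics/c2.png",cv2.resize(t[195:275,345:470],None,fx=6,fy=6,interpolation=2))
cv2.imwrite("pics/c3.png",cv2.resize(s[140:260,280:370],None,fx=5,fy=5,interpolation=2))
cv2.imwrite("pics/c4.png",cv2.resize(s[240:350,225:370],None,fx=5,fy=5,interpolation=2))
d=np.load("pics/top0.npy");ds=np.load("pics/side0.npy")
for u,v in [(284,205),(231,216),(229,251),(259,237),(281,259),(270,227),(376,226),(395,231),(437,237),(350,150)]:
    print("top",(u,v),deproj("top",u,v,float(np.median(d[v-1:v+2,u-1:u+2]))).round(4))
for u,v in [(278,271),(313,288)]:
    print("side",(u,v),deproj("side",u,v,float(np.median(ds[v-1:v+2,u-1:u+2]))).round(4))
E
```

```text
top (284, 205) [0.6168 0.1014 0.1072]
top (231, 216) [0.5806 0.2308 0.1574]
top (229, 251) [0.4927 0.2371 0.1561]
top (259, 237) [0.5235 0.1629 0.1569]
top (281, 259) [0.4654 0.1108 0.1589]
top (270, 227) [0.57   0.1433 0.0675]
top (376, 226) [ 0.5698 -0.1448  0.0156]
top (395, 231) [ 0.5529 -0.1961  0.0152]
top (437, 237) [ 0.5289 -0.3089  0.0188]
top (350, 150) [ 0.804  -0.0899  0.0014]
side (278, 271) [0.6191 0.1251 0.1007]
side (313, 288) [0.5258 0.1891 0.1157]
```

View pics/c1.png

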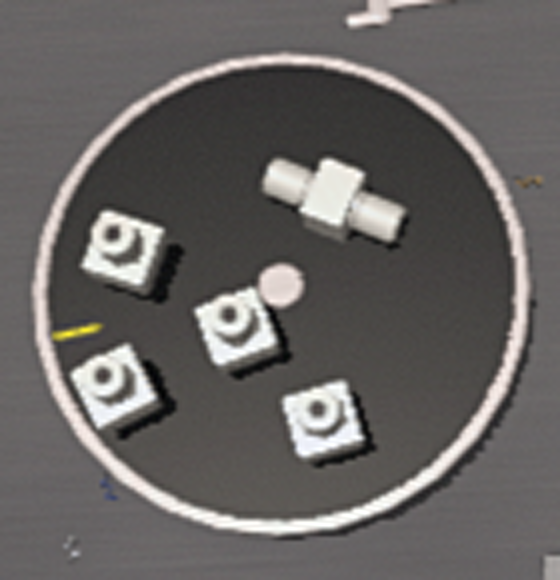

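View pics/c2.png

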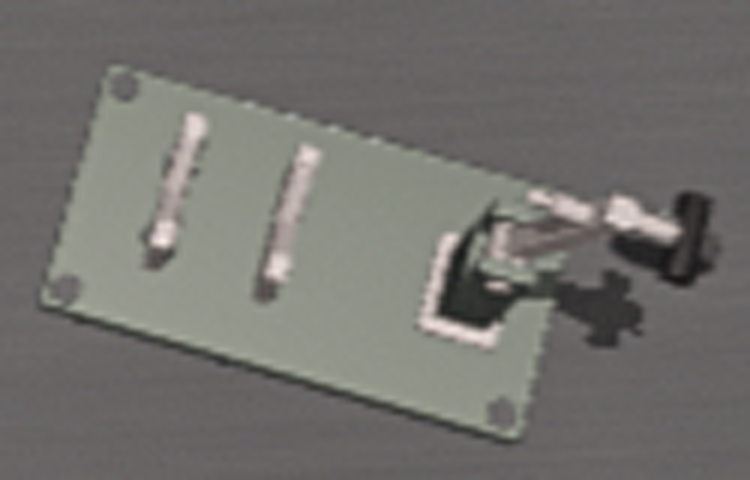

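View pics/c3.png

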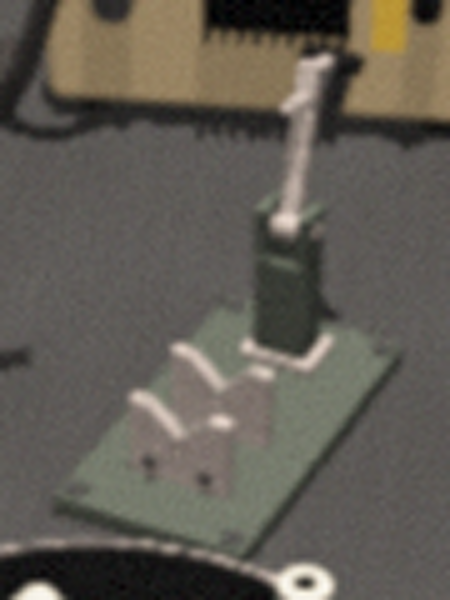

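View pics/c4.png

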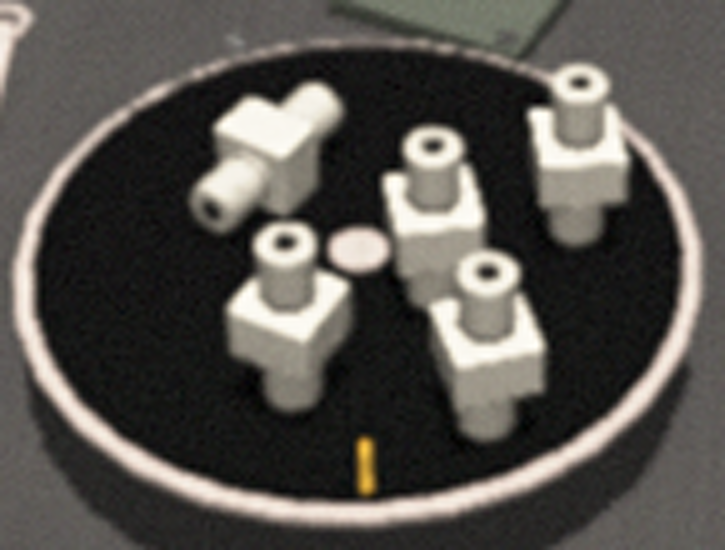

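The crops confirm the choice: the fallen trunnion's collar is at c1 (334,190). The nearest standing one is at c1 (237,320). The gauge vees are at c2 (180,178) and (292,213), and the black handle is at c2 (690,237). Next I'll get rough poses.

```bash
cat >> h.py <<'E'
def onplane(o,d,z): return o+d*(z-o[2])/d[2]
def plan(P,tgt_xyz,yaw):
    """world target for grasp TCP tool-down, tool x axis at yaw; prints tool-frame delta"""
    o=get_obs();R=Rn.from_quat(o["ee_rot"])
    T=Rn.from_matrix(np.array([[np.cos(yaw),np.sin(yaw),0],[np.sin(yaw),-np.cos(yaw),0],[0,0,-1]]).T.T)
    rv=(R.inv()*T).as_rotvec(); sh=R.inv().apply(np.array(tgt_xyz)-o["position"])*1000
    print("turn",rv.round(4),"shift(cur tool axes)",sh.round(1),"shift(after turn)",(T.inv().apply(np.array(tgt_xyz)-o["position"])*1000).round(1))
E
python3 - <<'E'
from h import *
import workcell
print([x for x in dir(workcell) if not x.startswith('_')])
print(globals().get('finger_overhang'))
f=lambda p:(p[0]/4+200,p[1]/4+155)
c=[onplane(*ray("top",*f(p)),0.1075)for p in [(327,157),(367,173),(346,229),(303,214)]]
for x in c:print(x.round(4))
print("centre",np.mean(c,0))
a=onplane(*ray("top",*f((278,178))),0.0995);b=onplane(*ray("top",*f((392,220))),0.0995)
print(a,b,"axis yaw",np.degrees(np.arctan2(*(a-b)[[1,0]])))
g=lambda p:(p[0]/6+345,p[1]/6+195)
q=[onplane(*ray("top",*g(p)),0.065)for p in [(195,118),(163,232),(310,152),(275,273)]]
m1=(q[0]+q[1])/2;m2=(q[2]+q[3])/2
print(q,"mid",(m1+m2)/2,"sep",np.linalg.norm(m1-m2),"gy yaw",np.degrees(np.arctan2(*(m1-m2)[[1,0]])), np.degrees(np.arctan2(*(q[0]-q[1])[[1,0]])))
print("tool x yaw now",Rn.from_quat(get_obs()["ee_rot"]).as_matrix().round(3))
for z in (.16,):
  for u,v in [(231,214),(227.3,250),(258,234.5),(280,257.3)]: print(onplane(*ray("top",u,v),z).round(3))
E
```

```text
['MotionError', 'camera', 'camera_model', 'finger_overhang', 'get_obs', 'hand_in']
0.025
[0.6462 0.1062 0.1075]
[0.6339 0.0805 0.1075]
[0.5968 0.0957 0.1075]
[0.6084 0.1232 0.1075]
centre [0.62135124 0.10139606 0.1075    ]
[0.63620575 0.13930912 0.0995    ] [0.60352165 0.06593808 0.0995    ] axis yaw 65.98878596418359
[array([ 0.58878299, -0.14481617,  0.065     ]), array([ 0.53752465, -0.12643755,  0.065     ]), array([ 0.57036079, -0.19456117,  0.065     ]), array([ 0.51634113, -0.17418861,  0.065     ])] mid [ 0.55325239 -0.16000088  0.065     ] sep 0.052616759473893895 gy yaw 67.89158876530172 -19.725244326821677
tool x yaw now [[-0.957  0.291 -0.   ]
 [ 0.291  0.957 -0.001]
 [-0.    -0.001 -1.   ]]
[0.585 0.23  0.16 ]
[0.495 0.24  0.16 ]
[0.529 0.165 0.16 ]
[0.47  0.113 0.16 ]
```

```bash
python3 -m creep '[[0,0,0,-40,-25,-4,0],[0,0,0,-40,-25,-4,0],[0,0,0,-40,-25,-4,0],[0,0,0,-40,-25,-4,0],[0,0,0,-40,-25,-4,0],[0,0,0,-40,-25,-4,0],[0,0,0,-40,-25,-4,0],[0,0,0,-40,-25,-4,0]]' 20
python3 - <<'E'
from h import *
plan(0,[.621,.101,.30],np.radians(66))
E
```

```text
clock: 0.95
position: [0.4309, 0.3115, 0.2885]
ee_rot: [0.147, 0.989, 0.0, -0.0]
ft_force: [1.4, 1.2, 0.2]
grip_width: 1.0
turn [ 1.000e-04 -3.000e-04  1.694e+00] shift(cur tool axes) [-243.2 -146.   -11.6] shift(after turn) [-115.   259.3  -11.5]
```

```bash
python3 -m creep '[[0,0,0.14,-30,-18,-2,0],[0,0,0.14,-32,-14,-2,0],[0,0,0.14,-34,-9,-2,0],[0,0,0.14,-35,-4,-2,0],[0,0,0.14,-35,1,-2,0],[0,0,0.14,-35,5,-2,0],[0,0,0.14,-33,10,-2,0],[0,0,0.14,-32,15,0,0]]'
python3 - <<'E'
from h import *
plan(0,[.621,.101,.30],np.radians(66))
E
```

```text
clock: 1.75
position: [0.6182, 0.1037, 0.3024]
ee_rot: [0.652, 0.758, 0.0, 0.0]
ft_force: [-0.2, 0.8, 0.3]
grip_width: 1.0
turn [ 1.000e-04 -2.000e-04  5.686e-01] shift(cur tool axes) [-3.1  2.3  2.4] shift(after turn) [-1.4  3.6  2.4]
```

```bash
python3 -m creep '[[0,0,0.143,0,0,0,0],[0,0,0.143,0,0,0,0],[0,0,0.143,0,0,0,0],[0,0,0.14,-1.4,3.6,2.4,0],[0,0,0,0,0,0,0]]'
python3 - <<'E'
from h import *
o=get_obs();p,d=camera("wrist");cv2.imwrite("pics/w1.png",p);np.savez("pics/w1.npz",d=d,pos=o["position"],q=o["ee_rot"]);print(o["position"],o["joint_pos"].round(2))
E
```

```text
clock: 2.25
position: [0.6205, 0.1021, 0.2993]
ee_rot: [0.838, 0.546, -0.001, 0.0]
ft_force: [-0.3, -0.4, 0.4]
grip_width: 1.003
[0.62052453 0.10210957 0.29926853] [-0.66  0.35  0.56  1.41 -0.18  1.44 -0.52]
```

View pics/w1.png

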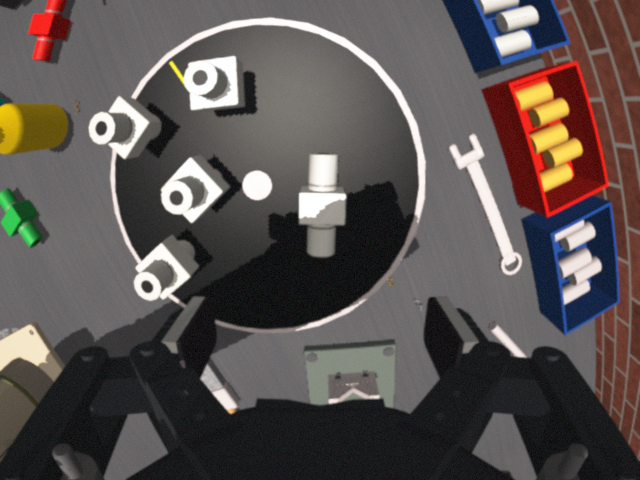

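```bash
python3 - <<'E'
from h import *
p=cv2.imread("pics/w1.png");c=cv2.resize(p[140:270,270:380],None,fx=5,fy=5,interpolation=2)[:600]
cv2.imwrite("pics/w1c.png",c[:600])
z=np.load("pics/w1.npz");d=z["d"];print(d[205,322],d[300,280],d[185,257])
E
```

```text
0.31534055 0.3839816 0.35086742
```

View pics/w1c.png

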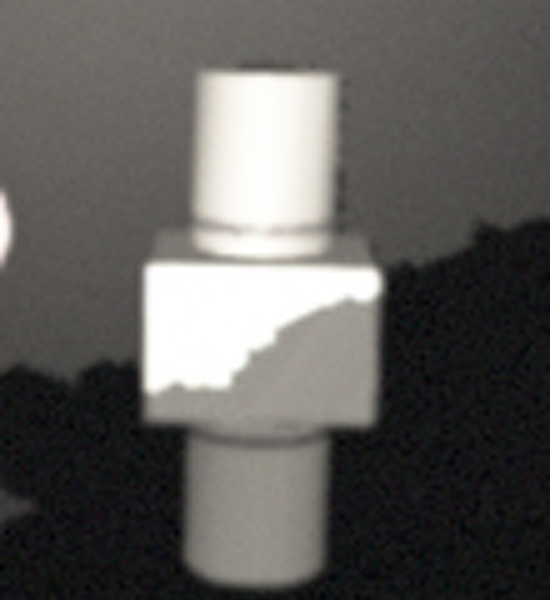

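```bash
python3 - <<'E'
from h import *
from scipy.optimize import least_squares
z=np.load("pics/w1.npz");pos,q=z["pos"],z["q"]
pix=np.array([(144,263),(382,267),(377,425),(141,418)])/5+[270,140]
def model(v):
    x,y,yaw,zt=v;ax=np.array([np.cos(yaw),np.sin(yaw),0]);n=np.array([np.sin(yaw),-np.cos(yaw),0])
    c=np.array([x,y,zt]); return [c+14*.001*ax-n*.02*-1*s for s in(-1,1)]+[c-.014*ax+.02*n*s for s in(1,-1)]
def res(v): return (np.array([wproj(X,pos,q) for X in model(v)])-pix).ravel()
r=least_squares(res,[.62,.1,np.radians(66),.107],x_scale=.01);print(r.x,np.degrees(r.x[2]),r.fun.round(2))
# two-view height: top centre from top cam
c=pix.mean(0);print(tri([wray(*c,pos,q),ray("top",200+334.5/4,155+193/4)]))
plan(0,[r.x[0],r.x[1],.25],r.x[2])
o=get_obs();print(np.degrees(np.arctan2(*Rn.from_quat(o["ee_rot"]).as_matrix()[[1,0],0])))
E
```

```text
[0.62509692 0.10716789 1.12974961 0.10710938] 64.72988478791785 [ 0.13 -0.54 -0.12 -0.22 -0.41  0.21  0.4   0.56]
(array([0.62473474, 0.10389164, 0.09469412]), [np.float64(0.0011055610009955068), np.float64(0.0011055610009953701)])
turn [-0.0005  0.0007  0.0298] shift(cur tool axes) [ 6.3  2.4 49.5] shift(after turn) [ 6.4  2.2 49.5]
66.43945734727336
```

```bash
python3 -m creep '[[0,0,0.03,6.4,2.2,30,70],[0,0,0,0,0,40,70],[0,0,0,0,0,30,70],[0,0,0,0,0,0,70]]'
python3 - <<'E'
from h import *
o=get_obs();p,d=camera("wrist");cv2.imwrite("pics/w2.png",p);np.savez("pics/w2.npz",d=d,pos=o["position"],q=o["ee_rot"]);print(o["position"],o["joint_pos"].round(2))
cv2.imwrite("pics/w2c.png",cv2.resize(p[130:330,190:450],None,fx=3,fy=3,interpolation=2))
E
```

```text
clock: 2.7
position: [0.6228, 0.1074, 0.1957]
ee_rot: [0.844, 0.536, -0.003, -0.001]
ft_force: [-0.7, -0.9, 0.6]
grip_width: 0.722
[0.6227619  0.10739911 0.19567631] [-0.65  0.42  0.54  1.54 -0.22  1.25 -0.52]
```

View pics/w2.png

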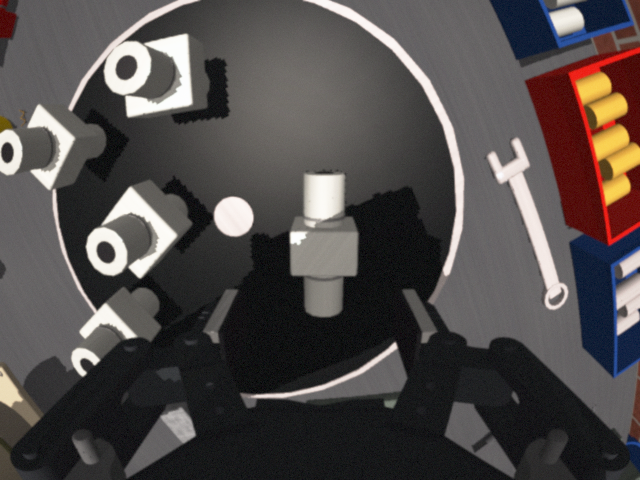

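View pics/w2c.png

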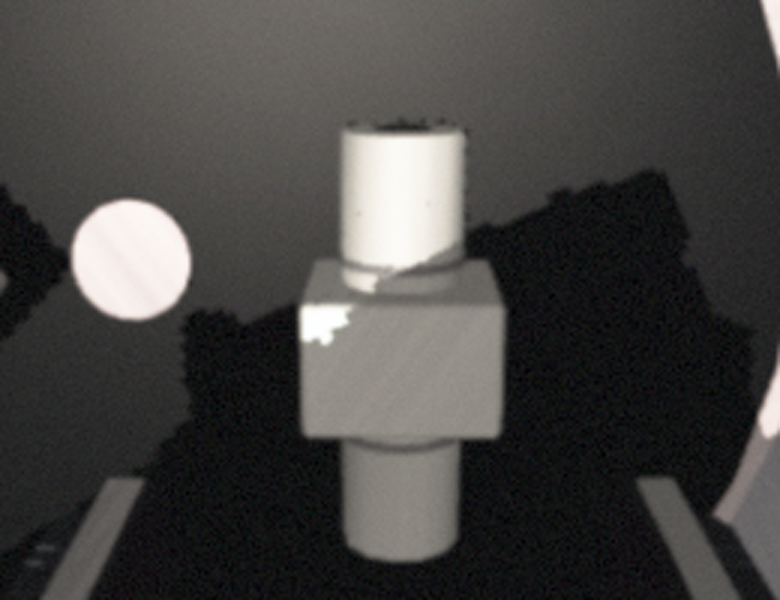

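```bash
cat > fit.py <<'E'
from h import *
from scipy.optimize import least_squares
def model(v):
    x,y,yaw,zt=v;ax=np.array([np.cos(yaw),np.sin(yaw),0]);n=np.array([np.sin(yaw),-np.cos(yaw),0])
    c=np.array([x,y,zt]); return [c+.014*ax-.02*n,c+.014*ax+.02*n,c-.014*ax+.02*n,c-.014*ax-.02*n]
E
python3 - <<'E'
from fit import *
V=[]
for f,px,s,off in [("w1",[(144,263),(382,267),(377,425),(141,418)],5,[270,140]),("w2",[(299,305),(505,305),(501,438),(301,436)],3,[190,130])]:
    z=np.load(f"pics/{f}.npz");V.append((z["pos"],z["q"],np.array(px)/s+off))
def run(VV):
    res=lambda v:np.concatenate([(np.array([wproj(X,p,q) for X in model(v)])-px).ravel() for p,q,px in VV])
    r=least_squares(res,[.625,.107,1.13,.107],x_scale=.01);print(r.x.round(4),np.degrees(r.x[2]).round(2),r.fun.round(1));return r.x
run(V[:1]);run(V[1:]);v=run(V)
v=run(V[1:])
print("triangulated centre",tri([wray(*px.mean(0),p,q) for p,q,px in V]))
plan(0,[v[0],v[1],.103],v[2])
E
```

```text
[0.6251 0.1072 1.1298 0.1071] 64.73 [ 0.1 -0.5 -0.1 -0.2 -0.4  0.2  0.4  0.6]
[0.6247 0.1068 1.1261 0.1053] 64.52 [ 0.  -0.4 -0.  -0.1 -0.3  0.1  0.3  0.4]
[0.6248 0.1069 1.1273 0.1058] 64.59 [ 0.1 -0.5 -0.4 -0.1 -0.7  0.2  0.3  0.5  0.  -0.5  0.2 -0.2 -0.1  0.1
  0.4  0.5]
[0.6247 0.1068 1.1261 0.1053] 64.52 [ 0.  -0.4 -0.  -0.1 -0.3  0.1  0.3  0.4]
triangulated centre (array([0.62482172, 0.10686107, 0.1047383 ]), [np.float64(0.00011098291713948674), np.float64(0.0001109829171394221)])
turn [-0.0026  0.0022  0.0039] shift(cur tool axes) [-0.1  1.  95.7] shift(after turn) [-0.3  0.7 95.7]
```

```bash
python3 -m creep '[[0,0,0.004,0,0.9,20,70],[0,0,0,0,0,30,70],[0,0,0,0,0,25,70],[0,0,0,0,0,15,70],[0,0,0,0,0,5,70],[0,0,0,0,0,0,70]]'
python3 - <<'E'
from h import *
o=get_obs();p,d=camera("wrist");cv2.imwrite("pics/w3.png",p);np.savez("pics/w3.npz",d=d,pos=o["position"],q=o["ee_rot"])
plan(0,[.6248,.1069,.100],1.1265)
E
```

```text
clock: 3.35
position: [0.6265, 0.107, 0.1058]
ee_rot: [0.846, 0.533, 0.0, 0.0]
ft_force: [-0.3, -0.8, 0.5]
grip_width: 0.73
turn [ 0.0013 -0.0012 -0.0032] shift(cur tool axes) [-1.  -1.8  6.4] shift(after turn) [-1.  -1.8  6.4]
```

View pics/w3.png

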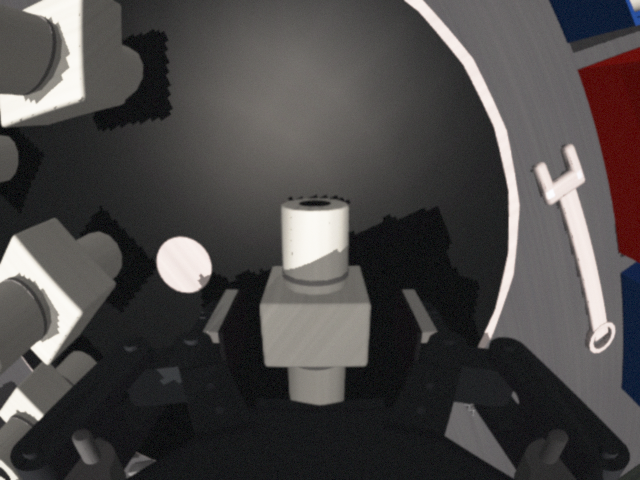

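```bash
python3 -m creep '[[0,0,-0.003,-1,-1.8,3,70],[0,0,0,0,0,2,70],[0,0,0,0,0,0,70],[0,0,0,0,0,0,70]]'
python3 - <<'E'
from h import *
o=get_obs();p,d=camera("wrist");cv2.imwrite("pics/w4.png",p[180:420,180:460]);np.savez("pics/w4.npz",d=d,pos=o["position"],q=o["ee_rot"])
plan(0,[.6248,.1069,.100],1.1265)
E
```

```text
clock: 3.8
position: [0.624, 0.1069, 0.1001]
ee_rot: [0.846, 0.534, 0.0, -0.0]
ft_force: [-0.4, -0.2, 0.1]
grip_width: 0.728
turn [ 0.0002 -0.0003 -0.0006] shift(cur tool axes) [0.3 0.7 0.1] shift(after turn) [0.3 0.7 0.1]
```

View pics/w4.png

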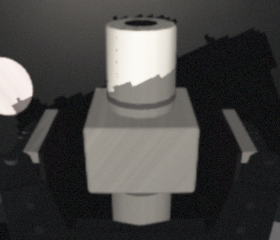

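```bash
python3 -m creep '[[0,0,0,0,0,0,90],[0,0,0,0,0,0,105],[0,0,0,0,0,0,112],[0,0,0,0,0,0,117],[0,0,0,0,0,0,121],[0,0,0,0,0,0,124]]' 20
python3 - <<'E'
from h import *
o=get_obs();p,d=camera("wrist");cv2.imwrite("pics/w5.png",p[180:420,180:460]);print(o["position"])
E
```

```text
clock: 4.45
position: [0.6239, 0.1068, 0.0999]
ee_rot: [0.846, 0.534, -0.0, -0.0]
ft_force: [0.5, -0.3, 0.2]
grip_width: 0.514
[0.623905   0.10681234 0.09987285]
```

View pics/w5.png

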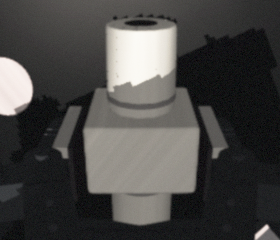

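```bash
python3 -m creep '[[0,0,0,0,0,0,127],[0,0,0,0,0,0,130],[0,0,0,0,0,0,133],[0,0,0,0,0,0,136],[0,0,0,0,0,0,139],[0,0,0,0,0,0,142],[0,0,0,0,0,0,146],[0,0,0,0,0,0,150]]' 20
```

```text
clock: 5.3
position: [0.6241, 0.1067, 0.1001]
ee_rot: [0.846, 0.534, 0.0, 0.0]
ft_force: [0.9, -1.0, 1.7]
grip_width: 0.465
```

```bash
python3 -m creep '[[0,0,0,0,0,0,155],[0,0,0,0,0,0,160],[0,0,0,0,0,-1,165],[0,0,0,0,0,-2,165]]'
python3 - <<'E'
from h import *
o=get_obs();p,d=camera("wrist");cv2.imwrite("pics/w6.png",p);print(o["position"],o["ft_force"],o["grip_width"])
E
```

```text
clock: 5.7
position: [0.623, 0.1071, 0.1021]
ee_rot: [0.846, 0.534, -0.001, -0.001]
ft_force: [0.3, -0.1, -2.0]
grip_width: 0.462
[0.6230493  0.10705916 0.10211284] [ 0.28590053 -0.14956748 -1.99885847] 0.4624214380600237
```

View pics/w6.png

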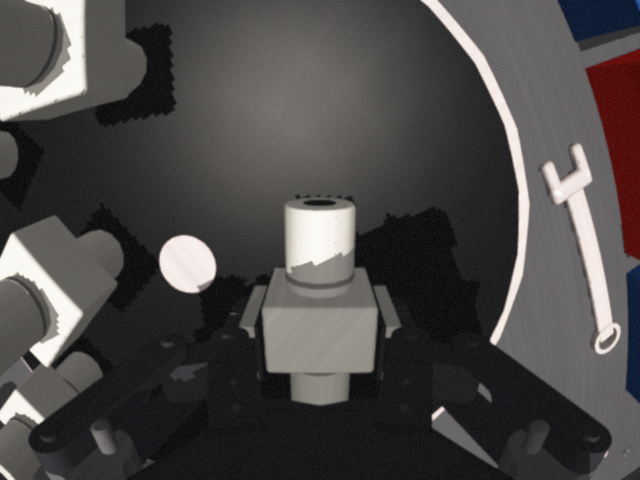

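Gripped: the collar sits between the pads (263–377, 345) and the turntable hasn't turned. I'll lift straight up.

```bash
python3 -m creep '[[0,0,0,0,0,-4,165],[0,0,0,0,0,-8,165],[0,0,0,0,0,-15,165],[0,0,0,0,0,-20,165],[0,0,0,0,0,-25,165],[0,0,0,0,0,-25,165],[0,0,0,0,0,-25,165],[0,0,0,0,0,-15,165]]'
python3 - <<'E'
from h import *
o=get_obs();p,d=camera("wrist");cv2.imwrite("pics/w7.png",p);print(o["position"],o["ft_force"],o["grip_width"])
np.savez("pics/w7.npz",d=d,pos=o["position"],q=o["ee_rot"])
plan(0,[.553,-.16,.24],np.radians(68))
E
```

```text
clock: 6.55
position: [0.6246, 0.1067, 0.2433]
ee_rot: [0.846, 0.534, 0.002, 0.0]
ft_force: [0.5, -0.2, -2.6]
grip_width: 0.461
[0.62462015 0.10668812 0.24331726] [ 0.47817854 -0.15543648 -2.55323468] 0.4607400501804348
turn [ 0.0041 -0.0039 -0.0612] shift(cur tool axes) [-272.    49.7    4.1] shift(after turn) [-274.5   33.     5. ]
```

View pics/w7.png

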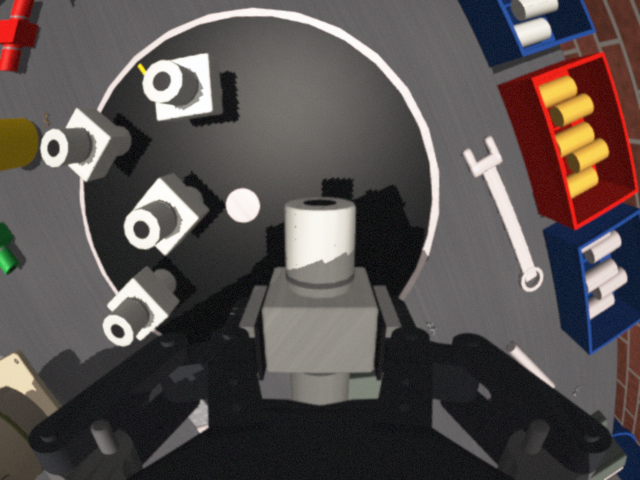

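```bash
python3 -m creep '[[0,0,-0.01,-25,3,-20,165],[0,0,-0.01,-40,6,-20,165],[0,0,-0.01,-45,6,-20,165],[0,0,-0.01,-45,6,-10,165],[0,0,-0.01,-45,6,-8,165],[0,0,-0.01,-45,6,-5,165],[0,0,0,-40,6,0,165],[0,0,0,-30,5,0,165]]'
python3 - <<'E'
from h import *
o=get_obs();print(o["grip_width"],o["ft_force"])
plan(0,[.512,-.262,.33],np.radians(68))
E
```

```text
clock: 7.4
position: [0.5372, -0.2025, 0.323]
ee_rot: [0.83, 0.558, 0.0, 0.0]
ft_force: [0.1, 0.0, -2.2]
grip_width: 0.462
0.46202131950221226 [ 0.12949048  0.02982919 -2.15743551]
turn [ 0.0002 -0.     -0.0037] shift(cur tool axes) [-64.6  -0.8  -7. ] shift(after turn) [-64.6  -1.   -7. ]
```

```bash
python3 -m creep '[[0,0,0,-30,0,-7,165],[0,0,0,-25,0,0,165],[0,0,0,-10,0,0,165],[0,0,0,0,0,0,165]]'
python3 - <<'E'
from h import *
o=get_obs();p,d=camera("wrist");cv2.imwrite("pics/w8.png",p);print(o["position"],o["ft_force"],o["grip_width"])
np.savez("pics/w8.npz",d=d,pos=o["position"],q=o["ee_rot"])
E
```

```text
clock: 7.8
position: [0.5134, -0.2609, 0.3296]
ee_rot: [0.83, 0.558, -0.0, -0.0]
ft_force: [-0.2, 0.8, -2.4]
grip_width: 0.468
[ 0.51339343 -0.26090129  0.32962256] [-0.15082232  0.84917166 -2.40332602] 0.4683107771900693
```

View pics/w8.png

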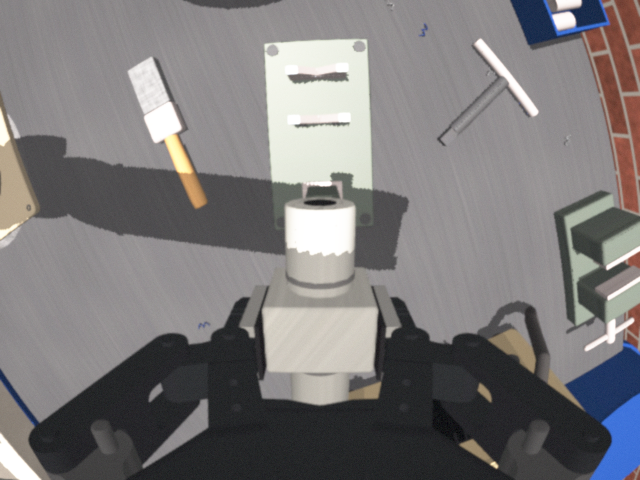

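```bash
python3 - <<'E'
import cv2
p=cv2.imread("pics/w8.png");cv2.imwrite("pics/w8c.png",cv2.resize(p[30:150,255:385],None,fx=5,fy=5,interpolation=2))
E
```

```text
(no output)
```

View pics/w8c.png

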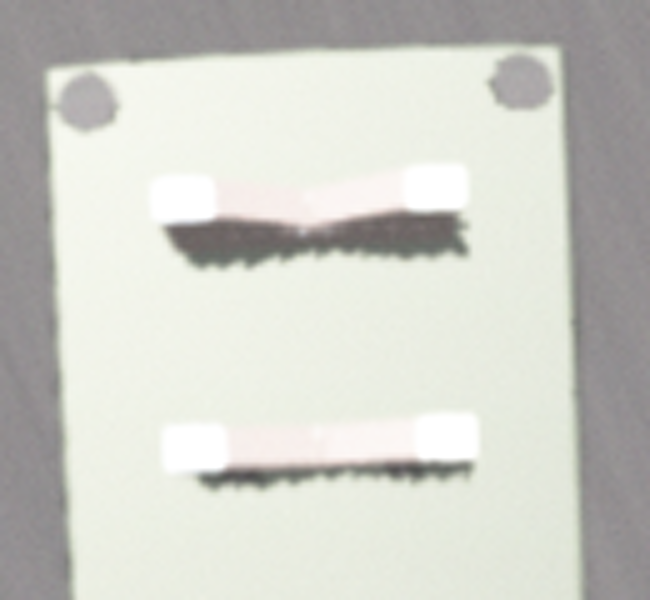

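```bash
python3 - <<'E'
from fit import *
z=np.load("pics/w8.npz");pos,q=z["pos"],z["q"]
px=np.array([(149,199),(216,199),(404,188),(468,187),(162,448),(228,447),(415,437),(479,436)])/5+[255,30]
loc=[(s,y) for y in(.026,-.026) for s in(-.031,-.019,.019,.031)]
def mod(v):
    x,y,yaw,zt=v;ay=np.array([np.cos(yaw),np.sin(yaw),0]);ax=np.array([np.sin(yaw),-np.cos(yaw),0])
    return [np.array([x,y,zt])+ax*a+ay*b for a,b in loc]
res=lambda v:(np.array([wproj(X,pos,q) for X in mod(v)])-px).ravel()
r=least_squares(res,[.553,-.16,1.18,.065],x_scale=.01);print(r.x.round(4),np.degrees(r.x[2]),r.fun.round(2))
# fixed z
r2=least_squares(lambda v:res([*v,.065]),r.x[:3],x_scale=.01);print(r2.x.round(4),np.degrees(r2.x[2]),r2.fun.round(2))
c=px.mean(0);tp=proj("top",[*r2.x[:2],.065]);print("proj in top",tp, "measured ~(384.3,227.6)")
E
```

```text
[ 0.554  -0.1575  1.2261  0.0703] 70.25092779783472 [ 1.01 -0.03 -0.4  -0.8   0.14 -0.29 -0.65 -0.39  0.83  0.61 -0.42  0.11
  0.18  0.45 -0.66  0.3 ]
[ 0.5542 -0.157   1.2261] 70.25094658439069 [ 1.45  0.3  -0.12 -0.46 -0.11  0.08 -1.07 -0.02  1.24  0.24 -0.18 -0.24
 -0.1   0.12 -1.1  -0.03]
proj in top [383.12152144 226.97306252] measured ~(384.3,227.6)
```

```bash
python3 - <<'E'
from h import *
plan(0,[.534,-.2135,.25],np.radians(70.25))
E
```

```text
turn [-0.0006 -0.0005 -0.0407] shift(cur tool axes) [49.8  1.1 79.5] shift(after turn) [49.8  3.1 79.5]
```

```bash
python3 -m creep '[[0,0,-0.02,15,1,15,165],[0,0,-0.02,20,1,25,165],[0,0,0,15,1,25,165],[0,0,0,0,0,15,165],[0,0,0,0,0,0,165],[0,0,0,0,0,0,165]]'
python3 - <<'E'
from h import *
o=get_obs();p,d=camera("wrist");cv2.imwrite("pics/w9.png",p);print(o["position"],o["ft_force"],o["grip_width"])
np.savez("pics/w9.npz",d=d,pos=o["position"],q=o["ee_rot"])
cv2.imwrite("pics/w9c.png",cv2.resize(p[60:220,240:400],None,fx=3.7,fy=3.7,interpolation=2))
E
```

```text
clock: 8.45
position: [0.5349, -0.2145, 0.2505]
ee_rot: [0.818, 0.575, -0.0, 0.0]
ft_force: [0.3, -0.3, -2.4]
grip_width: 0.466
[ 0.53490937 -0.21452634  0.25052752] [ 0.27070998 -0.30871461 -2.41204506] 0.4664710432067863
```

View pics/w9.png

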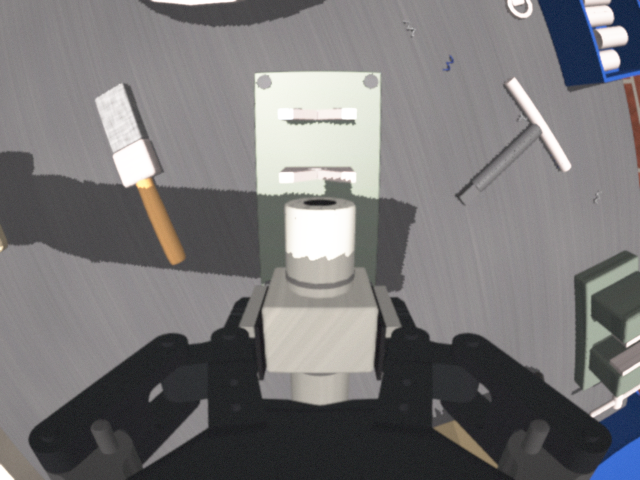

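View pics/w9c.png

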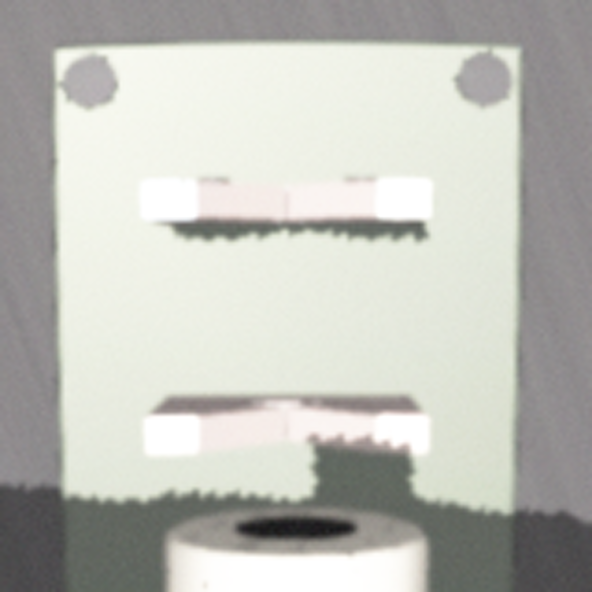

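```bash
python3 - <<'E'
from fit import *
z8=np.load("pics/w8.npz");z=np.load("pics/w9.npz")
p8=np.array([(149,199),(216,199),(404,188),(468,187),(162,448),(228,447),(415,437),(479,436)])/5+[255,30]
p9=np.array([(140,199),(199,199),(376,199),(433,199),(144,435),(200,435),(372,434),(429,434)])/3.7+[240,60]
loc=[(s,y) for y in(.026,-.026) for s in(-.031,-.019,.019,.031)]
def mod(v):
    x,y,yaw,zt=v;ay=np.array([np.cos(yaw),np.sin(yaw),0]);ax=np.array([np.sin(yaw),-np.cos(yaw),0])
    return [np.array([x,y,zt])+ax*a+ay*b for a,b in loc]
def run(VV,n):
    res=lambda v:np.concatenate([(np.array([wproj(X,p,q) for X in mod(v)])-px).ravel() for p,q,px in VV])
    r=least_squares(res,[.553,-.16,1.18,.065],x_scale=.01);print(n,r.x.round(4),np.degrees(r.x[2]).round(2),r.fun.round(2));return r.x
A=(z8["pos"],z8["q"],p8);B=(z["pos"],z["q"],p9)
run([A],"8");v=run([B],"9");run([A,B],"89")
R=Rn.from_quat(z["q"]).as_matrix();print("tool x yaw",np.degrees(np.arctan2(R[1,0],R[0,0])))
print("two-view tri", [tri([wray(*p8[i],A[0],A[1]),wray(*p9[i],B[0],B[1])])[0].round(4) for i in (0,3,4,7)])
plan(0,[v[0],v[1],.12],v[2])
E
```

```text
8 [ 0.554  -0.1575  1.2261  0.0703] 70.25 [ 1.01 -0.03 -0.4  -0.8   0.14 -0.29 -0.65 -0.39  0.83  0.61 -0.42  0.11
  0.18  0.45 -0.66  0.3 ]
9 [ 0.554  -0.1569  1.2227  0.0688] 70.06 [ 0.66 -0.1  -0.26 -0.37 -0.18 -0.36 -0.53 -0.08  0.33  0.13 -0.08  0.01
  0.36  0.31 -0.3   0.46]
89 [ 0.554  -0.1571  1.2241  0.0684] 70.13 [ 1.1  -0.17 -0.37 -0.91 -0.02 -0.32 -0.87 -0.39  0.8   0.22 -0.51 -0.25
 -0.1   0.17 -0.99  0.04  0.76  0.15 -0.17 -0.14 -0.17 -0.19 -0.54  0.07
  0.52  0.29  0.08  0.15  0.46  0.4  -0.22  0.52]
tool x yaw 70.21388208131728
two-view tri [array([ 0.5328, -0.1214,  0.0657]), array([ 0.5931, -0.1432,  0.064 ]), array([ 0.5155, -0.1705,  0.0682]), array([ 0.5752, -0.1923,  0.0654])]
turn [0.0015 0.0001 0.0021] shift(cur tool axes) [ 61.   -2.  131.1] shift(after turn) [ 61.   -2.  131.1]
```

```bash
python3 -m creep '[[0,0,0,20,0,10,165],[0,0,0,25,-1,30,165],[0,0,0,16,-1,40,165],[0,0,0,0,0,30,165],[0,0,0,0,0,16,165],[0,0,0,0,0,5,165],[0,0,0,0,0,0,165]]'
python3 - <<'E'
from h import *
o=get_obs();p,d=camera("wrist");cv2.imwrite("pics/w10.png",p);print(o["position"],o["ft_force"],o["grip_width"])
np.savez("pics/w10.npz",d=d,pos=o["position"],q=o["ee_rot"])
p,d=camera("side");cv2.imwrite("pics/s10.png",cv2.resize(p[120:270,250:450],None,fx=4,fy=4,interpolation=2))
plan(0,[.554,-.157,.079],1.2235)
E
```

```text
clock: 9.2
position: [0.554, -0.1571, 0.1198]
ee_rot: [0.818, 0.575, 0.0, 0.0]
ft_force: [0.1, -1.1, -2.1]
grip_width: 0.469
[ 0.55396635 -0.15708471  0.11980719] [ 0.08295902 -1.10175284 -2.06739567] 0.46863263615112044
turn [ 0.0026 -0.0006  0.0013] shift(cur tool axes) [-0.3 -0.6 41.6] shift(after turn) [-0.3 -0.5 41.6]
```

View pics/w10.png

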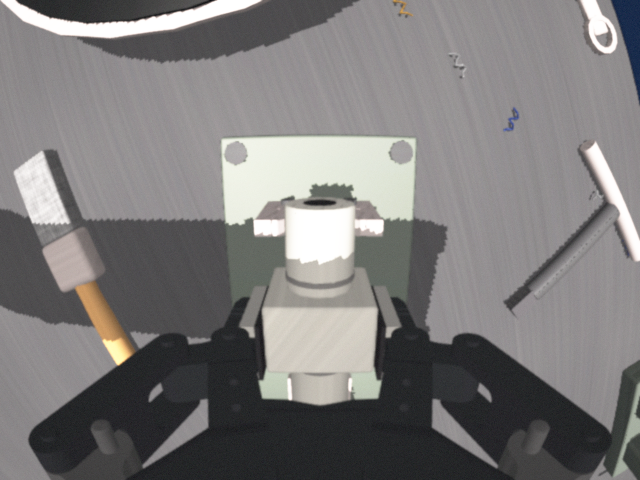

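View pics/s10.png

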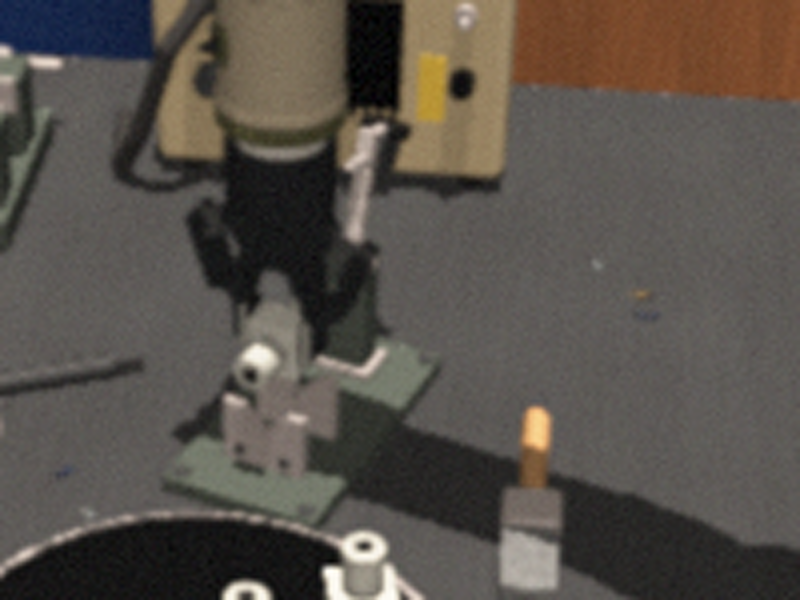

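```bash
python3 -m creep '[[0,0,0,0,-0.5,8,165],[0,0,0,0,0,12,165],[0,0,0,0,0,10,165],[0,0,0,0,0,4,165],[0,0,0,0,0,1,165],[0,0,0,0,0,0,165]]'
python3 -m creep '[[0,0,0,0,0,1,165],[0,0,0,0,0,1,165],[0,0,0,0,0,1,165],[0,0,0,0,0,0,165]]'
```

```text
clock: 9.9
position: [0.5531, -0.1559, 0.0837]
ee_rot: [0.818, 0.575, -0.0, -0.0]
ft_force: [0.3, -1.1, -2.4]
grip_width: 0.469
clock: 10.3
position: [0.5531, -0.1558, 0.0808]
ee_rot: [0.818, 0.575, 0.0, -0.0]
ft_force: [0.8, -0.6, -2.9]
grip_width: 0.461
```

```bash
python3 -m creep '[[0,0,0,0,0,0.7,165],[0,0,0,0,0,0.7,165],[0,0,0,0,0,0,165]]'
python3 - <<'E'
from h import *
plan(0,[.554,-.157,.079],1.2235)
o=get_obs();p,d=camera("wrist");cv2.imwrite("pics/w11.png",p)
p,d=camera("side");cv2.imwrite("pics/s11.png",cv2.resize(p[170:260,270:370],None,fx=6,fy=6,interpolation=2))
E
```

```text
clock: 10.6
position: [0.5533, -0.1559, 0.0795]
ee_rot: [0.818, 0.575, 0.0, 0.0]
ft_force: [1.1, 0.0, -2.4]
grip_width: 0.465
turn [ 0.0004 -0.0001  0.0023] shift(cur tool axes) [-0.8  1.   0.5] shift(after turn) [-0.8  1.   0.5]
```

View pics/w11.png

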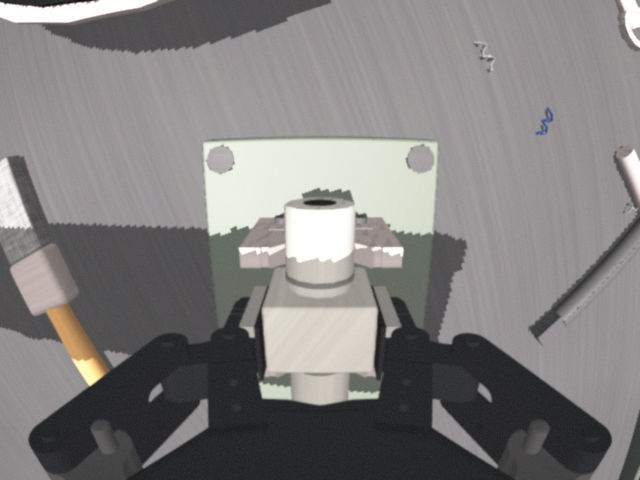

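View pics/s11.png

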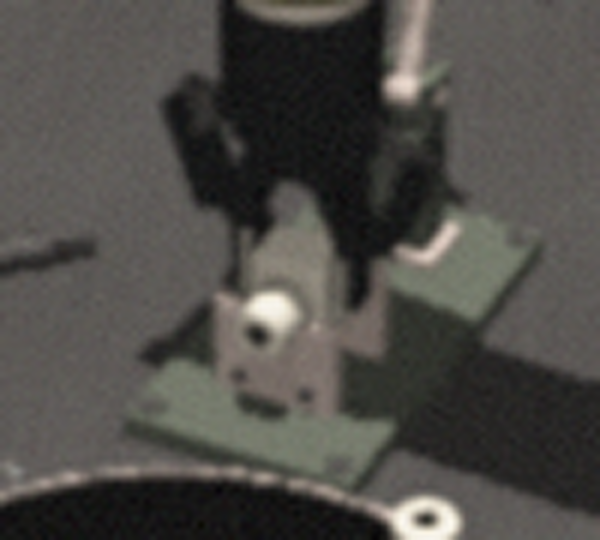

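```bash
python3 -m creep '[[0,0,0,0,0.3,0.7,165],[0,0,0,0,0,0.5,165],[0,0,0,0,0,0,165]]'; python3 -m creep '[[0,0,0,0,0,0.6,165],[0,0,0,0,0,0.6,165],[0,0,0,0,0,0,165]]'
```

```text
clock: 11.0
position: [0.5538, -0.1561, 0.0789]
ee_rot: [0.818, 0.575, 0.0, 0.0]
ft_force: [-1.4, 0.5, 5.8]
grip_width: 0.464
clock: 11.3
position: [0.5539, -0.1561, 0.0788]
ee_rot: [0.818, 0.575, 0.001, -0.0]
ft_force: [-6.5, 1.8, 18.5]
grip_width: 0.458
```

```bash
python3 -m creep '[[0,0,0,0,0,-1.2,165],[0,0,0,0,0,0,165]]'; python3 -m creep '[[0,0,0,0,0,0,140],[0,0,0,0,0,0,132],[0,0,0,0,0,0,126],[0,0,0,0,0,0,120],[0,0,0,0,0,0,110],[0,0,0,0,0,0,100],[0,0,0,0,0,0,90]]'
python3 - <<'E'
from h import *
o=get_obs();p,d=camera("wrist");cv2.imwrite("pics/w12.png",p);np.savez("pics/w12.npz",d=d,pos=o["position"],q=o["ee_rot"])
E
```

```text
clock: 11.5
position: [0.5538, -0.156, 0.0789]
ee_rot: [0.818, 0.575, 0.0, 0.0]
ft_force: [-2.1, 0.3, 7.6]
grip_width: 0.462
clock: 12.2
position: [0.5534, -0.1559, 0.0782]
ee_rot: [0.818, 0.575, -0.0, -0.0]
ft_force: [0.4, -1.3, 0.5]
grip_width: 0.649
```

View pics/w12.png

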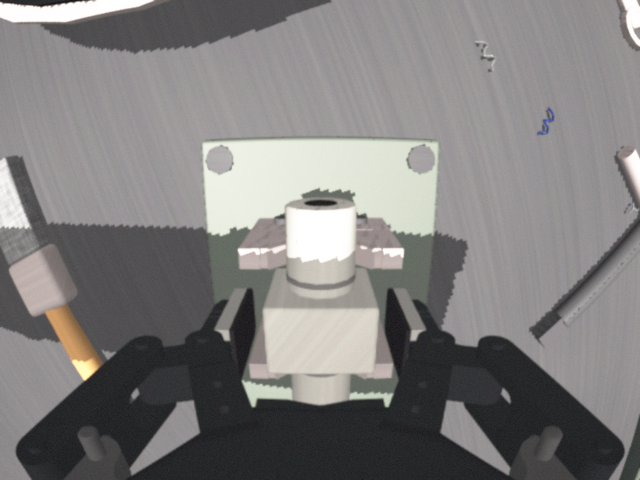

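```bash
python3 -m creep '[[0,0,0,0,0,-5,80],[0,0,0,0,0,-15,60],[0,0,0,0,0,-30,60],[0,0,0,0,0,-40,60],[0,0,0,0,0,-40,60],[0,0,0,0,0,-30,60],[0,0,0,0,0,-15,60],[0,0,0,0,0,0,60]]'
python3 - <<'E'
from h import *
o=get_obs();p,d=camera("wrist");cv2.imwrite("pics/w13.png",p);np.savez("pics/w13.npz",d=d,pos=o["position"],q=o["ee_rot"])
cv2.imwrite("pics/w13c.png",cv2.resize(p[150:330,230:410],None,fx=3.3,fy=3.3,interpolation=2))
E
```

```text
clock: 13.05
position: [0.5542, -0.1563, 0.2557]
ee_rot: [0.818, 0.575, 0.002, 0.001]
ft_force: [-0.6, -0.5, 0.2]
grip_width: 0.767
```

View pics/w13.png

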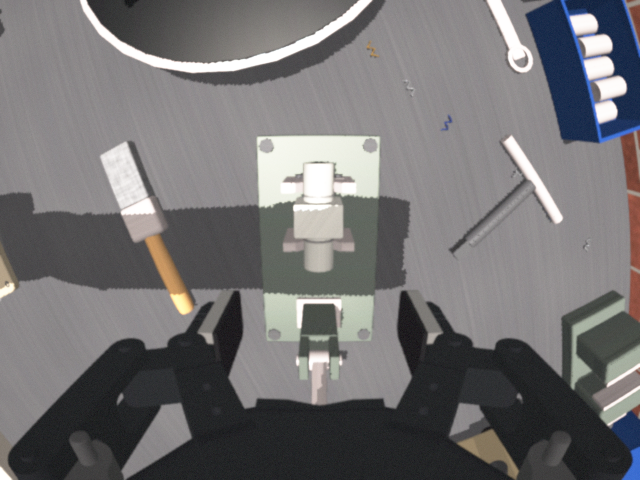

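View pics/w13c.png

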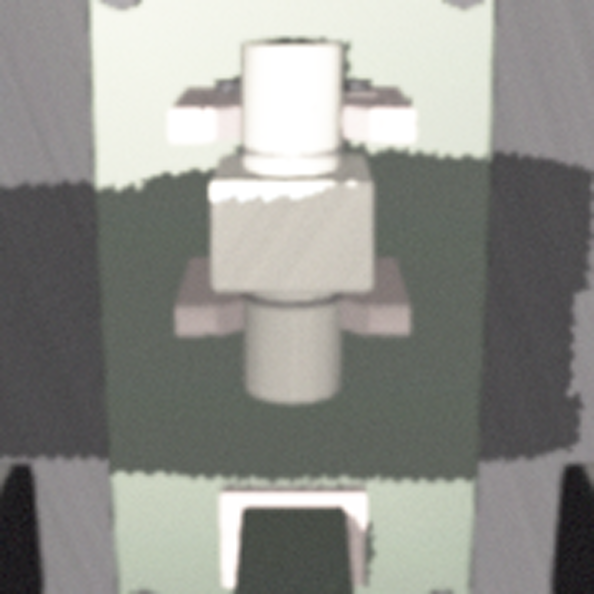

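```bash
python3 - <<'E'
from fit import *
z=np.load("pics/w13.npz");pos,q=z["pos"],z["q"]
P=lambda l:np.array(l)/3.3+[230,150]
px=P([(211,180),(372,180),(374,292),(212,290)])
r=least_squares(lambda v:(np.array([wproj(X,pos,q) for X in model(v)])-px).ravel(),[.554,-.157,1.22,.085],x_scale=.01)
print("trunnion",r.x.round(4),r.fun.round(2))
pb=P([(168,126),(416,124),(176,320),(411,319)])
def mod(v):
    x,y,yaw,zt=v;ay=np.array([np.cos(yaw),np.sin(yaw),0]);ax=np.array([np.sin(yaw),-np.cos(yaw),0])
    return [np.array([x,y,zt])+ax*a+ay*b for b in(.026,-.026) for a in(-.031,.031)]
g=least_squares(lambda v:(np.array([wproj(X,pos,q) for X in mod([*v,.065])])-pb).ravel(),[.554,-.157,1.22],x_scale=.01)
print("gauge",g.x.round(4),g.fun.round(2))
yaw=g.x[2];d=r.x[:2]-g.x[:2];print("across",d@[np.sin(yaw),-np.cos(yaw)],"along",d@[np.cos(yaw),np.sin(yaw)],"dyaw",r.x[2]-yaw)
# handle parked expected
v=np.array([.554,-.157]);ay=np.array([np.cos(1.2235),np.sin(1.2235)])
h=np.array([*(v-.168*ay),.19]);print("handle exp",h)
plan(0,[*(v-.20*ay),.32],1.2235)
E
```

```text
trunnion [ 0.554  -0.1565  1.2239  0.0801] [-0.22  0.14  0.66  0.12 -0.51 -0.45  0.05  0.18]
gauge [ 0.554  -0.157   1.2305] [ 0.7  -0.11 -0.65 -0.01  0.13  0.14 -0.18 -0.05]
across -0.0001434640913304539 along 0.00047008606851152624 dyaw -0.006567412492163749
handle exp [ 0.49682006 -0.31496979  0.19      ]
turn [ 0.001  -0.0007  0.0023] shift(cur tool axes) [-200.8    0.4  -66.4] shift(after turn) [-200.8    0.8  -66.3]
```

Seated: about 0.1 mm across and 0.5 mm along in this view. Next I'll look at the swing arm and handle.

```bash
python3 -m creep '[[0,0,0,-10,0,-25,60],[0,0,0,-30,0,-25,60],[0,0,0,-40,0,-17,60],[0,0,0,-40,0,0,60],[0,0,0,-40,0,0,60],[0,0,0,-30,0,0,60],[0,0,0,-10,0,0,60],[0,0,0,0,0,0,60]]'
python3 - <<'E'
from h import *
o=get_obs();p,d=camera("wrist");cv2.imwrite("pics/w14.png",p);np.savez("pics/w14.npz",d=d,pos=o["position"],q=o["ee_rot"])
print(o["joint_pos"].round(2))
cv2.imwrite("pics/w14c.png",cv2.resize(p[150:330,230:410],None,fx=3.3,fy=3.3,interpolation=2))
E
```

```text
clock: 13.9
position: [0.4847, -0.3452, 0.3188]
ee_rot: [0.819, 0.574, -0.001, -0.001]
ft_force: [-0.2, 0.4, -0.1]
grip_width: 0.765
[-0.1   0.29  0.81  1.48 -0.21  1.46  0.36]
```

View pics/w14.png

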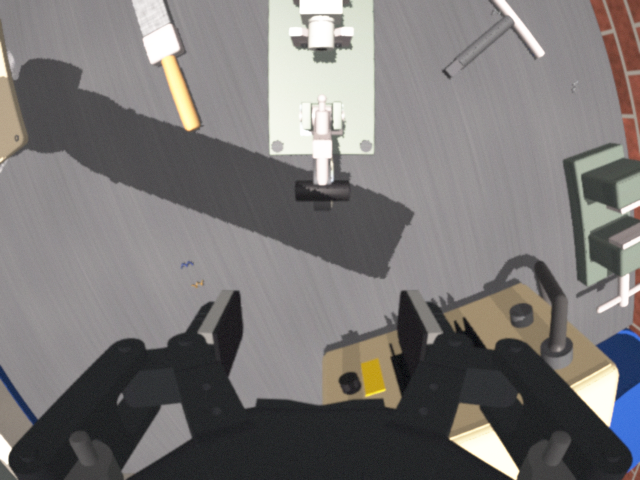

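View pics/w14c.png

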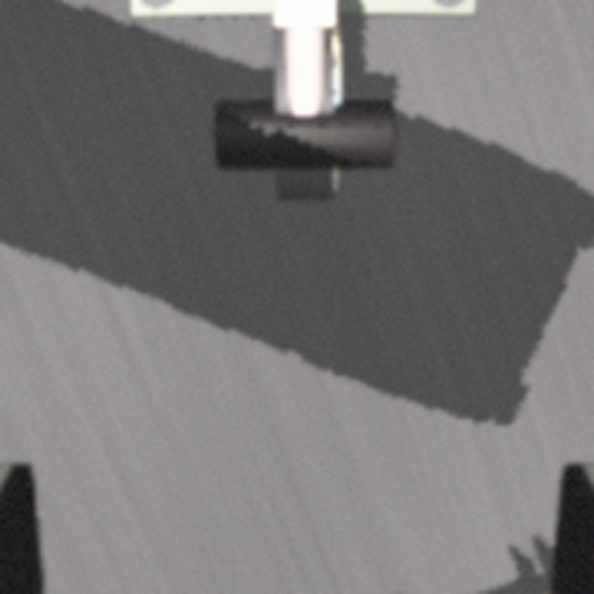

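```bash
python3 - <<'E'
from fit import *
z=np.load("pics/w14.npz");pos,q=z["pos"],z["q"]
print(wproj([.4968,-.3150,.19],pos,q))
L=np.array((217,134))/3.3+[230,150];Rr=np.array((396,134))/3.3+[230,150];C=(L+Rr)/2
print(C,proj("top",[.4968,-.3150,.19]),proj("side",[.4968,-.315,.19]))
a=ray("top",345+690/6,195+237/6)
print(tri([wray(*C,pos,q),a]))
for zz in(.185,.19,.195):
  o,d=wray(*C,pos,q);print(zz,onplane(o,d,zz),[onplane(*wray(*p,pos,q),zz).round(4) for p in(L,Rr)])
D=z["d"];print("depth",D[int(C[1])-1:int(C[1])+2,int(C[0])-8:int(C[0])+8:4])
m=camera_model("wrist");o,d=wray(*C,pos,q);ax=Rn.from_quat(q).apply(m["mount"][:3,2])
print("depth pt",o+d*(float(D[190,315])/(d@ax)))
plan(0,[.4968,-.315,.26],1.2235)
E
```

```text
[321.6303984 190.4948172]
[322.87878788 190.60606061] [457.88836222 234.15588422] [345.35704205 150.89037196]
(array([ 0.49642307, -0.31719145,  0.19182087]), [np.float64(0.0024140575903644477), np.float64(0.0024140575903643592)])
0.185 [ 0.49731685 -0.31612205  0.185     ] [array([ 0.4799, -0.3097,  0.185 ]), array([ 0.5148, -0.3224,  0.185 ])]
0.19 [ 0.49756071 -0.3153567   0.19      ] [array([ 0.4805, -0.3091,  0.19  ]), array([ 0.5147, -0.3215,  0.19  ])]
0.195 [ 0.49780457 -0.31459134  0.195     ] [array([ 0.4811, -0.3085,  0.195 ]), array([ 0.5146, -0.3206,  0.195 ])]
depth [[0.24139324 0.24100015 0.24014133 0.2406192 ]
 [0.23982391 0.24008472 0.24276882 0.2402747 ]
 [0.24044912 0.24008642 0.24064493 0.24094743]]
depth pt [ 0.49791539 -0.31424353  0.19727223]
turn [-0.0021 -0.0003  0.0018] shift(cur tool axes) [30.7  0.8 59. ] shift(after turn) [30.7  0.7 59. ]
```

```bash
python3 -m creep '[[0,0,0,12,0.5,15,60],[0,0,0,14,0.5,30,60],[0,0,0,5,0,35,60],[0,0,0,0,0,20,60],[0,0,0,0,0,8,60],[0,0,0,0,0,0,60],[0,0,0,0,0,0,60]]'
python3 - <<'E'
from h import *
o=get_obs();p,d=camera("wrist");cv2.imwrite("pics/w15.png",p);np.savez("pics/w15.npz",d=d,pos=o["position"],q=o["ee_rot"])
print(o["joint_pos"].round(2));plan(0,[.4973,-.3153,.196],1.2235)
E
```

```text
clock: 14.65
position: [0.4979, -0.3151, 0.2132]
ee_rot: [0.818, 0.576, 0.0, 0.0]
ft_force: [0.2, -0.1, 0.1]
grip_width: 0.767
[-0.13  0.34  0.77  1.65 -0.25  1.25  0.34]
turn [ 0.0018 -0.0001  0.0026] shift(cur tool axes) [-0.1 -0.6 17.5] shift(after turn) [-0.1 -0.6 17.5]
```

View pics/w15.png

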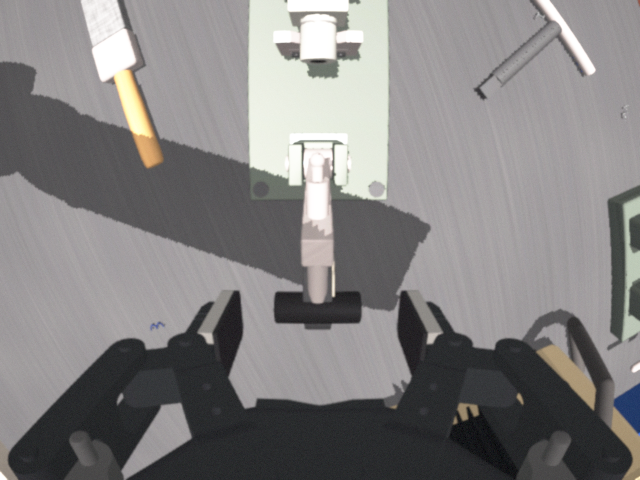

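```bash
python3 -m creep '[[0,0,0.002,0,-0.8,8,60],[0,0,0,0,0,7,80],[0,0,0,0,0,2,100],[0,0,0,0,0,0,115],[0,0,0,0,0,0,122],[0,0,0,0,0,0,128],[0,0,0,0,0,0,134],[0,0,0,0,0,0,140]]' 20
python3 - <<'E'
from h import *
o=get_obs();p,d=camera("wrist");cv2.imwrite("pics/w16.png",p[200:440,180:460])
plan(0,[.4973,-.3153,.196],1.2235)
E
```

```text
clock: 15.5
position: [0.4965, -0.3151, 0.1954]
ee_rot: [0.819, 0.574, 0.0, 0.0]
ft_force: [-0.0, -0.4, 0.1]
grip_width: 0.454
turn [ 0.0001 -0.0001  0.0004] shift(cur tool axes) [ 0.   0.8 -0.7] shift(after turn) [ 0.   0.8 -0.7]
```

View pics/w16.png

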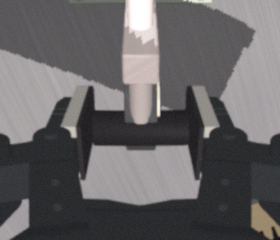

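```bash
python3 -m creep '[[0,0,0,0,0,0,144],[0,0,0,0,0,0,150],[0,0,0,0,0,0,156],[0,0,0,0,0,0,162],[0,0,0,0,0,0,170],[0,0,0,0,0,0,180]]' 25
python3 - <<'E'
from h import *
o=get_obs();print(o["position"],o["grip_width"],o["ft_force"])
H=np.array([.4973,-.3153,.190])
# handle arc in tool frame: gauge y ~ tool +x, up = tool -z ; phi from parked
r=.0985;a0=np.arctan2(83,-53)
pts=[np.array([np.cos(a0-t),np.sin(a0-t)])*r*1000 for t in np.arange(0,1.8301,1.83/24)]
for i in range(1,25):print(i,round(1.83*i/24,3),(pts[i]-pts[i-1]).round(1),(pts[i]-pts[0]).round(1))
E
```

```text
clock: 16.15
position: [0.4968, -0.3152, 0.1955]
ee_rot: [0.819, 0.574, 0.0, 0.0]
ft_force: [3.3, -0.7, 1.8]
grip_width: 0.413
[ 0.49681962 -0.31518747  0.19552352] 0.41257707813922045 [ 3.31298301 -0.65515762  1.82874008]
1 0.076 [6.5 3.8] [6.5 3.8]
2 0.152 [6.7 3.3] [13.2  7.1]
3 0.229 [7.  2.8] [20.2  9.9]
4 0.305 [7.2 2.2] [27.4 12.1]
5 0.381 [7.3 1.7] [34.7 13.8]
6 0.458 [7.4 1.1] [42.1 14.9]
7 0.534 [7.5 0.5] [49.6 15.4]
8 0.61 [ 7.5 -0. ] [57.1 15.4]
9 0.686 [ 7.5 -0.6] [64.6 14.8]
10 0.763 [ 7.4 -1.2] [72.  13.6]
11 0.839 [ 7.3 -1.7] [79.3 11.9]
12 0.915 [ 7.2 -2.3] [86.5  9.6]
13 0.991 [ 7.  -2.8] [93.4  6.8]
14 1.068 [ 6.7 -3.3] [100.2   3.5]
15 1.144 [ 6.5 -3.8] [106.6  -0.4]
16 1.22 [ 6.1 -4.3] [112.8  -4.7]
17 1.296 [ 5.8 -4.8] [118.5  -9.5]
18 1.372 [ 5.4 -5.2] [124.  -14.7]
19 1.449 [ 5.  -5.6] [129.  -20.3]
20 1.525 [ 4.6 -6. ] [133.5 -26.3]
21 1.601 [ 4.1 -6.3] [137.6 -32.6]
22 1.678 [ 3.6 -6.6] [141.2 -39.1]
23 1.754 [ 3.1 -6.8] [144.3 -46. ]
24 1.83 [ 2.6 -7.1] [146.8 -53.1]
```

```bash
python3 -m creep '[[0,0,0,3,0,-1.8,180],[0,0,0,3.5,0,-2,180],[0,0,0,6.7,0,-3.3,180],[0,0,0,7,0,-2.8,180],[0,0,0,7.2,0,-2.2,180],[0,0,0,0,0,0,180]]'
python3 - <<'E'
from h import *
o=get_obs();print(o["position"],o["grip_width"],o["ft_force"])
p,d=camera("wrist");cv2.imwrite("pics/w17.png",p)
p,d=camera("side");cv2.imwrite("pics/s17.png",cv2.resize(p[90:250,250:450],None,fx=3.7,fy=3.7,interpolation=2))
E
```

```text
clock: 16.75
position: [0.5062, -0.289, 0.2077]
ee_rot: [0.818, 0.575, 0.0, 0.0]
ft_force: [3.1, -3.2, -0.3]
grip_width: 0.414
[ 0.50615921 -0.28902071  0.2077046 ] 0.4144491378310623 [ 3.12668207 -3.16678221 -0.27539622]
```

View pics/w17.png

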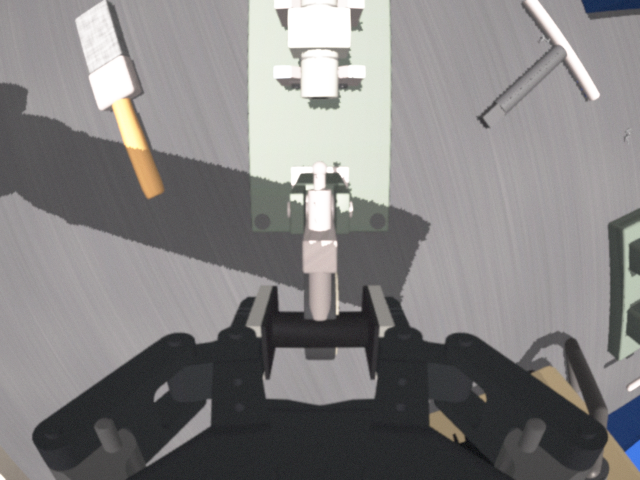

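View pics/s17.png

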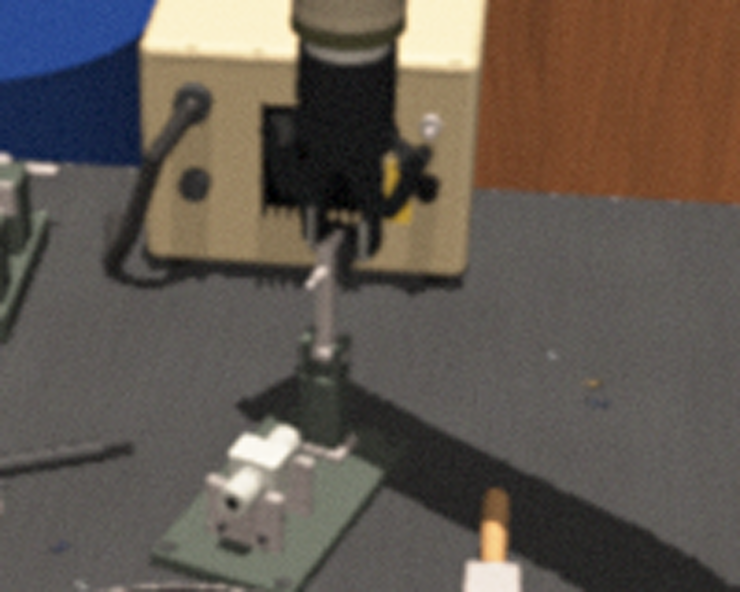

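The handle is held at (320,328) and the arm is now about upright. I'll continue along the arc.

```bash
python3 -m creep '[[0,0,0,7.3,0,-1.7,180],[0,0,0,7.4,0,-1.1,180],[0,0,0,7.5,0,-0.5,180],[0,0,0,7.5,0,0,180],[0,0,0,7.5,0,0.6,180],[0,0,0,7.4,0,1.2,180],[0,0,0,7.3,0,1.7,180],[0,0,0,7.2,0,2.3,180]]'
python3 - <<'E'
from h import *
o=get_obs();print(o["ft_force"])
T=np.array([.4968,-.3152,.1955])+np.array([np.cos(1.2235)*.0865,np.sin(1.2235)*.0865,.0096])
plan(0,T,1.2235)
E
```

```text
clock: 17.65
position: [0.5262, -0.2329, 0.2048]
ee_rot: [0.818, 0.575, 0.0, -0.0]
ft_force: [3.7, -1.1, 2.5]
grip_width: 0.412
[ 3.68148014 -1.13937517  2.54566335]
turn [ 0.0001 -0.0004  0.0007] shift(cur tool axes) [-0.9  0.4 -0.3] shift(after turn) [-0.9  0.4 -0.3]
```

```bash
python3 -m creep '[[0,0,0,7,0,2.8,180],[0,0,0,6.7,0,3.3,180],[0,0,0,6.5,0,3.8,180],[0,0,0,6.1,0,4.3,180],[0,0,0,5.8,0,4.8,180],[0,0,0,5.4,0,5.2,180],[0,0,0,0,0,0,180]]'
python3 - <<'E'
from h import *
o=get_obs();print(o["ft_force"])
T=np.array([.4968,-.3152,.1955])+np.array([np.cos(1.2235)*.124,np.sin(1.2235)*.124,-.0147])
plan(0,T,1.2235)
p,d=camera("wrist");cv2.imwrite("pics/w18.png",p)
E
```

```text
clock: 18.35
position: [0.539, -0.1972, 0.1797]
ee_rot: [0.818, 0.575, -0.0, -0.0]
ft_force: [5.4, 1.4, 3.2]
grip_width: 0.417
[5.41220667 1.37600497 3.21757999]
turn [-0.0005 -0.0002  0.0015] shift(cur tool axes) [-1.3  0.5 -1.1] shift(after turn) [-1.3  0.5 -1.1]
```

View pics/w18.png

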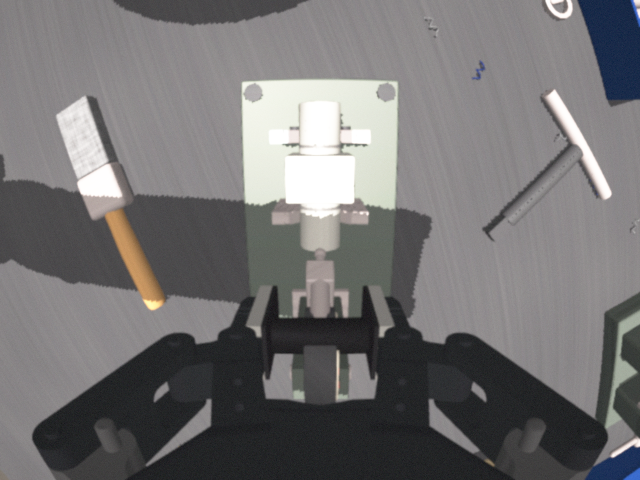

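```bash
python3 -m creep '[[0,0,0,5,0,5.6,180],[0,0,0,4.6,0,6,180],[0,0,0,4.1,0,6.3,180],[0,0,0,3.6,0,6.6,180],[0,0,0,1.6,0,3.4,180],[0,0,0,1.5,0,3.4,180],[0,0,0,0,0,0,180]]'
python3 - <<'E'
from h import *
o=get_obs();print(o["ft_force"])
T=np.array([.4968,-.3152,.1955])+np.array([np.cos(1.2235)*.1468,np.sin(1.2235)*.1468,-.0531])
plan(0,T,1.2235)
E
```

```text
clock: 19.1
position: [0.5456, -0.1787, 0.1484]
ee_rot: [0.818, 0.575, -0.0, -0.0]
ft_force: [4.5, 2.3, 1.4]
grip_width: 0.411
[4.5484429  2.33405579 1.44611668]
turn [-0.0005  0.0001  0.0008] shift(cur tool axes) [1.9 0.5 6. ] shift(after turn) [1.9 0.5 6. ]
```

```bash
python3 -m creep '[[0,0,0,1.3,0,3.5,180],[0,0,0,0.8,0,3,180],[0,0,0,0.2,0,1,180],[0,0,0,0,0,0,180]]'; python3 -m creep '[[0,0,0,0,0,1,180],[0,0,0,0,0,1,180],[0,0,0,0,0,0,180]]'
```

```text
clock: 19.5
position: [0.5465, -0.1765, 0.1413]
ee_rot: [0.818, 0.575, 0.0, -0.0]
ft_force: [3.2, 3.2, 2.0]
grip_width: 0.413
clock: 19.8
position: [0.5466, -0.176, 0.1394]
ee_rot: [0.818, 0.575, 0.0, -0.0]
ft_force: [4.8, 4.2, 3.0]
grip_width: 0.414
```

```bash
python3 -m creep '[[0,0,0,0,0,1,180],[0,0,0,0,0,0,180]]'; python3 -m creep '[[0,0,0,0,0,1,180],[0,0,0,0,0,0,180]]'
python3 - <<'E'
from h import *
o=get_obs();p,d=camera("wrist");cv2.imwrite("pics/w19.png",p);np.savez("pics/w19.npz",d=d,pos=o["position"],q=o["ee_rot"])
p,d=camera("side");cv2.imwrite("pics/s19.png",cv2.resize(p[130:260,260:400],None,fx=4.6,fy=4.6,interpolation=2))
E
```

```text
clock: 20.0
position: [0.5467, -0.176, 0.1392]
ee_rot: [0.818, 0.575, 0.001, -0.001]
ft_force: [0.4, 6.6, 11.5]
grip_width: 0.415
clock: 20.2
position: [0.5467, -0.176, 0.1391]
ee_rot: [0.818, 0.575, 0.001, -0.001]
ft_force: [-3.5, 7.4, 21.4]
grip_width: 0.416
```

View pics/w19.png

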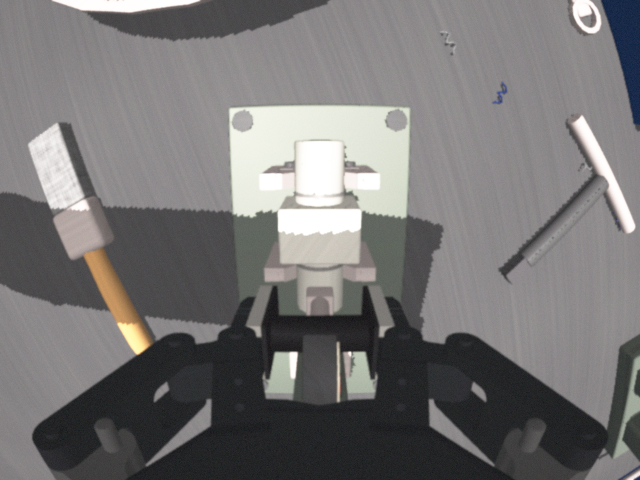

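View pics/s19.png

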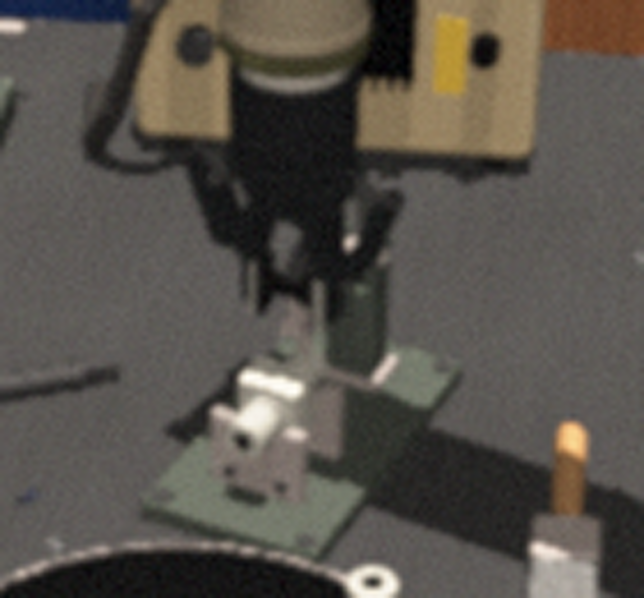

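The stop is reached: z stays at 0.1391 while the force rises. I'll unload, open and withdraw.

```bash
python3 -m creep '[[0,0,0,0,0,-1.5,180],[0,0,0,0,0,0,160],[0,0,0,0,0,0,145],[0,0,0,0,0,0,130],[0,0,0,0,0,0,110],[0,0,0,0,0,0,85],[0,0,0,0,0,0,60],[0,0,0,0,0,0,60]]'
python3 -m creep '[[0,0,0,0,0,-5,60],[0,0,0,0,0,-15,60],[0,0,0,0,0,-25,60],[0,0,0,0,0,-30,60],[0,0,0,0,0,-30,60],[0,0,0,-20,0,-25,60],[0,0,0,-20,0,-10,60],[0,0,0,0,0,0,60]]'
python3 - <<'E'
from h import *
o=get_obs();p,d=camera("wrist");cv2.imwrite("pics/w20.png",p);np.savez("pics/w20.npz",d=d,pos=o["position"],q=o["ee_rot"]);print(o["joint_velocities"].round(3))
p,d=camera("side");cv2.imwrite("pics/s20.png",cv2.resize(p[130:260,260:400],None,fx=4.6,fy=4.6,interpolation=2));cv2.imwrite("pics/s20f.png",p)
p,d=camera("top");cv2.imwrite("pics/t20.png",p)
E
```

```text
clock: 21.1
position: [0.5462, -0.1772, 0.1393]
ee_rot: [0.819, 0.574, -0.0, -0.0]
ft_force: [0.4, 0.0, 0.2]
grip_width: 0.764
clock: 21.9
position: [0.532, -0.2183, 0.2827]
ee_rot: [0.82, 0.573, 0.001, 0.002]
ft_force: [0.1, -0.2, -0.1]
grip_width: 0.764
[-0.024  0.025 -0.047  0.039 -0.02  -0.027 -0.037]
```

View pics/w20.png

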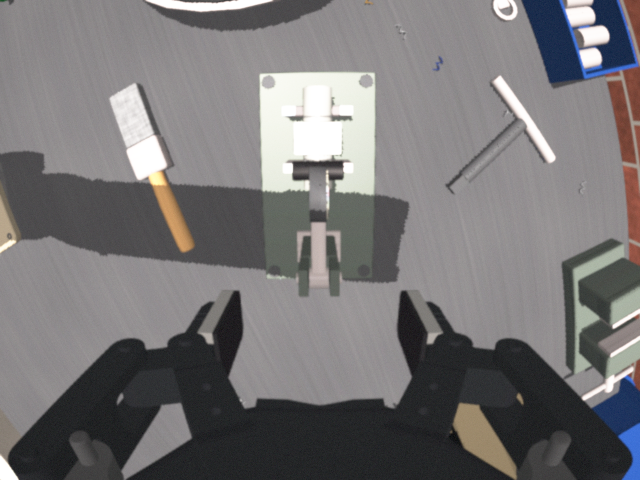

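View pics/s20.png

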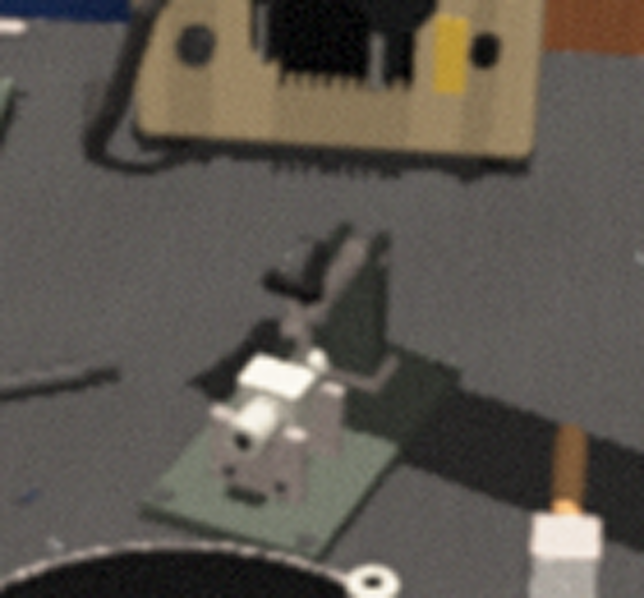

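View pics/s20f.png

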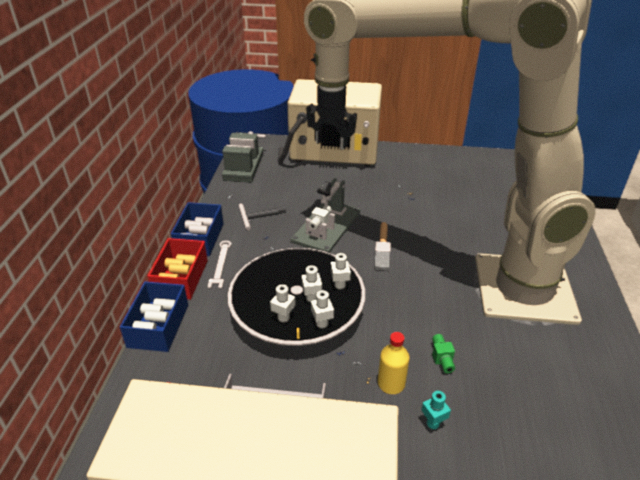

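```bash
python3 - <<'E'
from fit import *
z=np.load("pics/w20.npz");pos,q=z["pos"],z["q"];D=z["d"]
ay=np.array([np.cos(1.2235),np.sin(1.2235),0]);e=np.array([.554,-.157,0])-.021*ay;e[2]=.137
print("expected px",wproj(e,pos,q),e)
ax=Rn.from_quat(q).apply(camera_model("wrist")["mount"][:3,2])
for u,v in[(300,170),(332,170),(318,165)]:
  o,d=wray(u,v,pos,q);dd=float(np.median(D[v-1:v+2,u-1:u+2]));print((u,v),(o+d*dd/(d@ax)).round(4))
p=cv2.imread("pics/w20.png");cv2.imwrite("pics/w20c.png",cv2.resize(p[60:310,230:410],None,fx=2.4*1.3,fy=2.4,interpolation=2))
cv2.imwrite("pics/w20c.png",cv2.resize(p[65:215,240:400],None,fx=4,fy=4,interpolation=2))
E
```

```text
expected px [317.99856476 170.68295197] [ 0.54685251 -0.17674622  0.137     ]
(300, 170) [ 0.5357 -0.1712  0.1445]
(332, 170) [ 0.5563 -0.1789  0.1439]
(318, 165) [ 0.5484 -0.1724  0.143 ]
```

View pics/w20c.png

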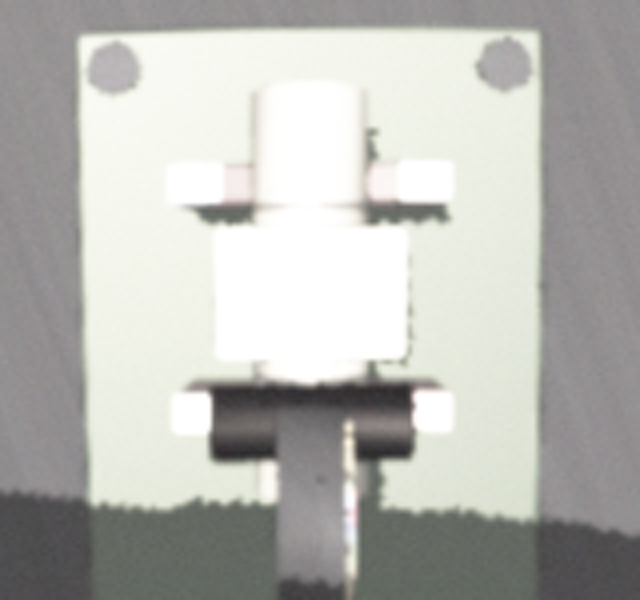

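View pics/t20.png

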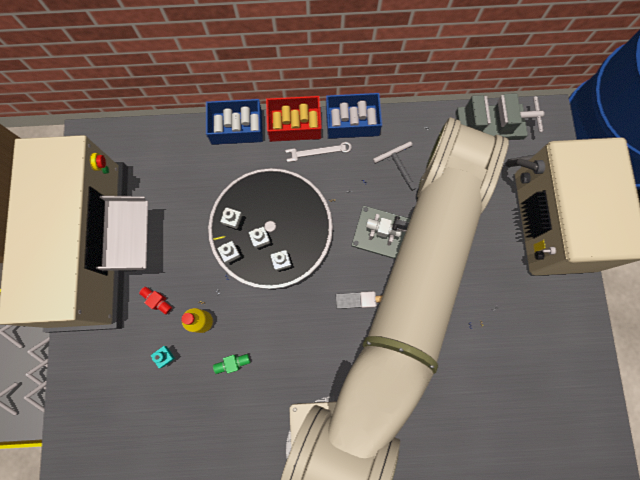

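Handle centre is at about 0.137 m, the fully-down height. Trunnion is centred in the vees, the turntable is unchanged and the four others are upright. Handing in.

```bash
python3 - <<'E'
from workcell import *
print(hand_in())
E
```

```text
the job is handed in; nothing more can be done
None
```

I lifted the fallen trunnion off the turntable with the grip set to 20 N and laid it in the two vee blocks. I then pinched the cross handle at 25 N and lowered the swing arm along its arc to its stop before letting go. I handed in after about 22 s; the job reports no verdict.

**Last checks:**
- **Trunnion:** right after release it was about 0.1 mm across and 0.5 mm along from the vee centre, and 0.007 rad off in angle. After the arm came down I checked by eye only, and it was still centred.
- **Trunnion height:** the wrist-camera fit put the collar top 5 mm lower than expected (0.080 m instead of 0.085 m). I put this down to that view's poor height accuracy, because the tool met firm contact at the expected seated height.
- **Gauge arm:** the handle centre is about 0.137 m above the bench, the fully-down value. Near the end the tool stopped moving down while the force rose to 21 N.
- **Turntable and bench:** the yellow mark is where it was at the start, the four others are standing, and the loose things look unmoved. The gripper was clear, with no force on it.

**Not checked:** I couldn't read the stylus travel directly. I infer it from the arm being fully down on a seated trunnion.

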